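Fill the wash basket with lock bodies and hang it back on the wash stand

ROBOT

A 7-joint arm with a two-finger parallel gripper is mounted at the origin on the work surface. World frame = base frame: x ahead of the robot, y to its left, z up, the work surface at z = 0. Lengths are in m, angles in rad, forces in N, time in s.
With the tool pointing down it reaches from about 0.35 to 0.9 m from the base axis. Payload 8.1 kg.
Tool frame: the origin (TCP) lies on the centre line of the jaws, within the pads' length; the fingertips stand arm.tips_ahead ahead of it and the grasp point (between the pads) lies 8 mm behind it (arm.tips_ahead is the distance from the TCP to the fingertips, in m); z points along the fingers, y is the direction in which the jaws open and shut (so a half turn about z gives the same grasp; the last joint's range is limited). The gripper opens to 92 mm and grips with 3 to 60 N. Pads are 19 mm wide; open, the fingers measure 130 mm over their backs; the gripper's body (75 mm by 190 mm) begins 47 mm behind the grasp point.
Start: joints at [-1.279, 0.434, 0.025, 1.573, -0.012, 1.134, -0.075], TCP at [0.24, 0.577, 0.238] pointing down, gripper open.
Joint ranges: [-2.62, 2.62], [-0.44, 2.09], [-1.27, 1.32], [0.08, 2.57], [-1.32, 4.46], [0.12, 2], [-2.74, 2.74]. Speed limits (rad/s): [2.22, 2.22, 3.01, 3.01, 3.14, 3.14, 3.14].

INTERFACE

Orientations are given as a rotation vector (axis times angle).
In Python, from cell import arm gives the robot as it stands. The module is installed in compiled form; this text tells all that it offers.
- The arm moves only by the tool jog_arm, never from a script. Its argument "moves" is a list of rows, each an object with "twist": the turn, a rotation vector about the tool's x, y, z in units of 10 degrees (1.0 is 10 degrees), a list of three; "xyz": the shift along the tool's x, y, z in units of 60 mm (1.0 is 60 mm), a list of three; "grip": the closure, from -1 (fully open) to 1 (shut). A call has 1 to 5 rows; each row is the pose to reach, as a shift and turn from the pose commanded when the call began, along the tool's axes at that moment; what a row does not reach only later rows make up. A row lasts 1/8 s, in which the tool goes at most 62.5 mm and 10.7 degrees, less where a joint would pass 70% of its speed; a pose out of reach is approached as far as the arm can. A call with a gripper value outside its range is refused whole. The fingers move at their own pace and stop on an object; "force" is the grip in N (left out, the last holds). Time passes only in rows, so rows that repeat a pose let the fingers close. It gives the time, the measured TCP pose, the force and the opening at its end, in the units of the state.
- arm.observe(): the state, without advancing time (a new reading comes with each control period).
- arm.get_image(name): name is "scene" or "top" or "wrist"; returns the picture (400x640x3 uint8, blue, green, red); there is no depth.
- arm.camera_params(name): a dict with "mtx" (3x3 intrinsics, pixels), "k1" (the pictures are not rectified: a ray, as slopes to the right and down, at radius r is drawn at 1 + k1 r^2 times it, then the intrinsics apply), "T" (4x4, takes a point from camera to world coordinates); the wrist camera has in their place "T_tool_cam" (4x4, takes a point from camera to tool coordinates, whose origin is the TCP and whose axes are the flange's). Camera axes: x right, y down, z forward; pixel columns grow to the right and rows downward; lengths in m; the calibration is good to about 2 mm. A picture is of the moment at which its call begins: read the wrist's pose just before it. camera_params takes no time and is no camera call.
- arm.sign_off(): hands the job in, once; it reports no verdict.
The state is a dict: "clock": time; "joints": joint angles; "dq": joint speeds; "joint_efforts": joint torques, N m; "position": TCP position; "ee_rot": TCP orientation; "force": force on the tool from outside, world axes, zero at the start; "ft_torque": the same for the moment, N m; "width": opening from 0.0 (shut) to 1.0 (fully open).
Only numpy, scipy, OpenCV 4.12 (cv2) and the standard library are available. Lean on these libraries where they do the work, as an engineer would, in place of code of your own. Each camera call takes 0.05 s, during which the arm holds its last target. There are 200 camera calls.

TASK

Take the empty wash basket down from the wash stand and stand it on the bench beside the blue parts bin, then scoop every brass lock body out of the bin with the hand scoop and tip them into the basket, keeping your fingers off the bodies while they are in the bin (one that has dropped on the bench may be picked up by hand). When the basket holds them all, hang it by its bail on both hooks of the stand again, and leave the scoop lying flat in the empty bin. Do not disturb the other things on the bench.

Things in the scene. Friction and masses are not known exactly. Their poses are not given: they have to be found in the camera images.
- bin: Blue parts bin with a cut-down front, fixed to the bench: 232 mm along x, 136 mm along y, walls and floor 6 mm, inside 220 x 124 mm with the two corners at +x filled slantwise (30 mm), inner floor 6 mm above the bench. The end wall at +x (towards the basket) and the sides are 52 mm high; from x = -60 mm the sides slope down to the low front wall at -x, only 16 mm high. Origin under its middle on the bench, z up.
- lock1: Brass lock body, a piece of hexagon bar 28 mm across the flats, 32 mm across the corners, 36 mm long, bevelled at the ends, about 65 g, oily and slippery; it lies on a flat. Origin at its centre, x along its length. May be absent: 5 to 8 are in the bin at the start, lying singly on the floor, none within 55 mm of its low front wall.
- lock2: Brass lock body, a piece of hexagon bar 28 mm across the flats, 32 mm across the corners, 36 mm long, bevelled at the ends, about 65 g, oily and slippery; it lies on a flat. Origin at its centre, x along its length. May be absent: 5 to 8 are in the bin at the start, lying singly on the floor, none within 55 mm of its low front wall.
- lock3: Brass lock body, a piece of hexagon bar 28 mm across the flats, 32 mm across the corners, 36 mm long, bevelled at the ends, about 65 g, oily and slippery; it lies on a flat. Origin at its centre, x along its length. May be absent: 5 to 8 are in the bin at the start, lying singly on the floor, none within 55 mm of its low front wall.
- lock4: Brass lock body, a piece of hexagon bar 28 mm across the flats, 32 mm across the corners, 36 mm long, bevelled at the ends, about 65 g, oily and slippery; it lies on a flat. Origin at its centre, x along its length. May be absent: 5 to 8 are in the bin at the start, lying singly on the floor, none within 55 mm of its low front wall.
- lock5: Brass lock body, a piece of hexagon bar 28 mm across the flats, 32 mm across the corners, 36 mm long, bevelled at the ends, about 65 g, oily and slippery; it lies on a flat. Origin at its centre, x along its length. May be absent: 5 to 8 are in the bin at the start, lying singly on the floor, none within 55 mm of its low front wall.
- lock6: Brass lock body, a piece of hexagon bar 28 mm across the flats, 32 mm across the corners, 36 mm long, bevelled at the ends, about 65 g, oily and slippery; it lies on a flat. Origin at its centre, x along its length. May be absent: 5 to 8 are in the bin at the start, lying singly on the floor, none within 55 mm of its low front wall.
- lock7: Brass lock body, a piece of hexagon bar 28 mm across the flats, 32 mm across the corners, 36 mm long, bevelled at the ends, about 65 g, oily and slippery; it lies on a flat. Origin at its centre, x along its length. May be absent: 5 to 8 are in the bin at the start, lying singly on the floor, none within 55 mm of its low front wall.
- lock8: Brass lock body, a piece of hexagon bar 28 mm across the flats, 32 mm across the corners, 36 mm long, bevelled at the ends, about 65 g, oily and slippery; it lies on a flat. Origin at its centre, x along its length. May be absent: 5 to 8 are in the bin at the start, lying singly on the floor, none within 55 mm of its low front wall.
- scoop: Flat-bottomed aluminium hand scoop, 180 g: floor 110 x 108 mm of 2.5 mm sheet, back and side walls 48 mm high, the sides sloping down to the open nose at +x, which is ground thin and has its corners cut off by 26 mm. Origin under the middle of the floor, x to the nose, z up out of the scoop. It starts on the bench on the robot's side of the bin; its handle is described under scoop_handle.
- scoop_handle (a point): Where to grip the scoop: on the middle line of its black handle bar, straight above the back wall, (-55, 0, 76) mm in the scoop's frame. The bar is 100 mm long (x from -113 to -13 mm), 20 mm wide, 22 mm high and runs along the scoop's x; a 14 mm wide strap carries it on the back wall.
- basket: Open steel-wire wash basket, 250 g, hanging on the wash stand at first: 144 mm along x, 170 mm along y, walls 60 mm high and 3 mm thick, floor 3 mm. A rigid bail stands over its middle: 10 mm thick uprights at x = -74 and +74 mm and a straight bar along x. Tip in beside the bail, from -y or +y. Origin under the middle of its floor, z up.
- basket_bail (a point): Middle of the bail bar, 170 mm above the basket's underside. The bar is 10 mm thick along the basket's x, with a 14 mm thick rubber sleeve on its middle 50 mm.
- stand: Wash stand, fixed: a steel drip pan 200 x 200 mm, 22 mm high, a grey column behind it (310 mm high; its spray pipe 350 mm) and two hooks of 8 mm rod coming forward from a crosspiece on the column. The crosspiece begins 83 mm behind the hooks' seat, at heights 270 to 304 mm. Origin on the bench under the seat; the hooks point to -x, z up.
- stand_seat (a point): Where the middle of the bail bar lies when the basket hangs in both hooks, 234 mm above the bench; the bar then runs along the stand's y. The hooks stand at y = -42 and +42 mm; each comes down from the column at +x, is lowest at x = -4 to 12 mm (rod centre 225 mm high) and turns up to a tip at x = -24 mm, 250 mm high.
- bowl: White enamel bowl of black parts, 144 mm wide, 55 mm high; not part of the job.
- oil: White plastic bottle, 56 mm thick, 150 mm high; not part of the job.
- carton: Cardboard box 90 x 120 x 70 mm; not part of the job.
- pliers: Pliers with yellow handles, 130 mm long, lying flat; not part of the job.
- driver: Screwdriver lying on the bench; not part of the job.
Things that resemble listed ones, but are neither listed nor needed, are in the scene too. Leave any purple look-alike of the basket alone.

How it is judged:
On the way, in this order (a step that is already met when the one before it is completed fails the run):
1. the empty basket stands upright on the bench, away from the wash stand (height (world z) of basket below 0.012 m and angle between basket's own z axis and vertical below 0.1 rad and horizontal distance between basket and stand above 0.15 m and not ((x of lock1 in the frame of basket between -0.075 and 0.075 m and y of lock1 in the frame of basket between -0.088 and 0.088 m and z of lock1 in the frame of basket between 0 and 0.075 m) or (x of lock2 in the frame of basket between -0.075 and 0.075 m and y of lock2 in the frame of basket between -0.088 and 0.088 m and z of lock2 in the frame of basket between 0 and 0.075 m) or (x of lock3 in the frame of basket between -0.075 and 0.075 m and y of lock3 in the frame of basket between -0.088 and 0.088 m and z of lock3 in the frame of basket between 0 and 0.075 m) or (x of lock4 in the frame of basket between -0.075 and 0.075 m and y of lock4 in the frame of basket between -0.088 and 0.088 m and z of lock4 in the frame of basket between 0 and 0.075 m) or (x of lock5 in the frame of basket between -0.075 and 0.075 m and y of lock5 in the frame of basket between -0.088 and 0.088 m and z of lock5 in the frame of basket between 0 and 0.075 m) or (x of lock6 in the frame of basket between -0.075 and 0.075 m and y of lock6 in the frame of basket between -0.088 and 0.088 m and z of lock6 in the frame of basket between 0 and 0.075 m) or (x of lock7 in the frame of basket between -0.075 and 0.075 m and y of lock7 in the frame of basket between -0.088 and 0.088 m and z of lock7 in the frame of basket between 0 and 0.075 m) or (x of lock8 in the frame of basket between -0.075 and 0.075 m and y of lock8 in the frame of basket between -0.088 and 0.088 m and z of lock8 in the frame of basket between 0 and 0.075 m))), for 0.3 s.
2. a lock body lies in the scoop, lifted clear of the bin (((x of lock1 in the frame of scoop between -0.055 and 0.06 m and y of lock1 in the frame of scoop between -0.054 and 0.054 m and z of lock1 in the frame of scoop between 0.005 and 0.07 m) or (x of lock2 in the frame of scoop between -0.055 and 0.06 m and y of lock2 in the frame of scoop between -0.054 and 0.054 m and z of lock2 in the frame of scoop between 0.005 and 0.07 m) or (x of lock3 in the frame of scoop between -0.055 and 0.06 m and y of lock3 in the frame of scoop between -0.054 and 0.054 m and z of lock3 in the frame of scoop between 0.005 and 0.07 m) or (x of lock4 in the frame of scoop between -0.055 and 0.06 m and y of lock4 in the frame of scoop between -0.054 and 0.054 m and z of lock4 in the frame of scoop between 0.005 and 0.07 m) or (x of lock5 in the frame of scoop between -0.055 and 0.06 m and y of lock5 in the frame of scoop between -0.054 and 0.054 m and z of lock5 in the frame of scoop between 0.005 and 0.07 m) or (x of lock6 in the frame of scoop between -0.055 and 0.06 m and y of lock6 in the frame of scoop between -0.054 and 0.054 m and z of lock6 in the frame of scoop between 0.005 and 0.07 m) or (x of lock7 in the frame of scoop between -0.055 and 0.06 m and y of lock7 in the frame of scoop between -0.054 and 0.054 m and z of lock7 in the frame of scoop between 0.005 and 0.07 m) or (x of lock8 in the frame of scoop between -0.055 and 0.06 m and y of lock8 in the frame of scoop between -0.054 and 0.054 m and z of lock8 in the frame of scoop between 0.005 and 0.07 m)) and z of scoop in the frame of bin above 0.06 m), for 0.2 s.
3. every lock body is in the basket (x of lock1 in the frame of basket between -0.075 and 0.075 m and y of lock1 in the frame of basket between -0.088 and 0.088 m and z of lock1 in the frame of basket between 0 and 0.075 m and x of lock2 in the frame of basket between -0.075 and 0.075 m and y of lock2 in the frame of basket between -0.088 and 0.088 m and z of lock2 in the frame of basket between 0 and 0.075 m and x of lock3 in the frame of basket between -0.075 and 0.075 m and y of lock3 in the frame of basket between -0.088 and 0.088 m and z of lock3 in the frame of basket between 0 and 0.075 m and x of lock4 in the frame of basket between -0.075 and 0.075 m and y of lock4 in the frame of basket between -0.088 and 0.088 m and z of lock4 in the frame of basket between 0 and 0.075 m and x of lock5 in the frame of basket between -0.075 and 0.075 m and y of lock5 in the frame of basket between -0.088 and 0.088 m and z of lock5 in the frame of basket between 0 and 0.075 m and x of lock6 in the frame of basket between -0.075 and 0.075 m and y of lock6 in the frame of basket between -0.088 and 0.088 m and z of lock6 in the frame of basket between 0 and 0.075 m and x of lock7 in the frame of basket between -0.075 and 0.075 m and y of lock7 in the frame of basket between -0.088 and 0.088 m and z of lock7 in the frame of basket between 0 and 0.075 m and x of lock8 in the frame of basket between -0.075 and 0.075 m and y of lock8 in the frame of basket between -0.088 and 0.088 m and z of lock8 in the frame of basket between 0 and 0.075 m), for 0.3 s.
4. the loaded basket hangs by its bail on both hooks (all of step 3 and distance between basket_bail and stand_seat below 0.022 m and angle between the x axis of basket and the y axis of stand, either way round below 0.2 rad and angle between basket's own z axis and vertical below 0.4 rad and contact force between basket and stand above 1 N), for 0.3 s.
At the end, for the whole second after the job is handed in: Every lock body present lies in the basket; the basket hangs by its bail on both hooks (bail middle within 22 mm of the seat, bar within 0.2 rad of the stand's y, basket tilted less than 0.4 rad, borne by the stand); the scoop lies flat (within 0.12 rad) on the bin's floor; basket and scoop at rest (all of step 4 and x of scoop in the frame of bin between -0.07 and 0.07 m and y of scoop in the frame of bin between -0.025 and 0.025 m and z of scoop in the frame of bin below 0.02 m and angle between scoop's own z axis and vertical below 0.12 rad and linear speed of basket below 0.1 m/s and linear speed of scoop below 0.05 m/s); the robot touches nothing.
It fails at once if the gripper's fingers touch a lock body inside the bin ((contact force between the fingers and lock1 above 0.5 N and x of lock1 in the frame of bin between -0.115 and 0.115 m and y of lock1 in the frame of bin between -0.067 and 0.067 m and z of lock1 in the frame of bin below 0.055 m) or (contact force between the fingers and lock2 above 0.5 N and x of lock2 in the frame of bin between -0.115 and 0.115 m and y of lock2 in the frame of bin between -0.067 and 0.067 m and z of lock2 in the frame of bin below 0.055 m) or (contact force between the fingers and lock3 above 0.5 N and x of lock3 in the frame of bin between -0.115 and 0.115 m and y of lock3 in the frame of bin between -0.067 and 0.067 m and z of lock3 in the frame of bin below 0.055 m) or (contact force between the fingers and lock4 above 0.5 N and x of lock4 in the frame of bin between -0.115 and 0.115 m and y of lock4 in the frame of bin between -0.067 and 0.067 m and z of lock4 in the frame of bin below 0.055 m) or (contact force between the fingers and lock5 above 0.5 N and x of lock5 in the frame of bin between -0.115 and 0.115 m and y of lock5 in the frame of bin between -0.067 and 0.067 m and z of lock5 in the frame of bin below 0.055 m) or (contact force between the fingers and lock6 above 0.5 N and x of lock6 in the frame of bin between -0.115 and 0.115 m and y of lock6 in the frame of bin between -0.067 and 0.067 m and z of lock6 in the frame of bin below 0.055 m) or (contact force between the fingers and lock7 above 0.5 N and x of lock7 in the frame of bin between -0.115 and 0.115 m and y of lock7 in the frame of bin between -0.067 and 0.067 m and z of lock7 in the frame of bin below 0.055 m) or (contact force between the fingers and lock8 above 0.5 N and x of lock8 in the frame of bin between -0.115 and 0.115 m and y of lock8 in the frame of bin between -0.067 and 0.067 m and z of lock8 in the frame of bin below 0.055 m)).
It fails at once if a bystander is shoved more than 5 cm (distance of any of bowl, oil, carton, pliers, driver from where it was at the start of the episode above 0.05 m).
Of lock1, lock2, lock3, lock4, lock5, lock6, lock7, lock8 only 5 to 8 are there at a start; the rules pass over those that are not, and their reading is None.
At some moment in a run one of scoop, basket may be knocked a few centimetres aside while the robot is not near it.
It also fails if it takes over 210 s, if anything falls off the work surface, if the arm or the gripper's body presses on something with over 40 N, if the wrist force passes 120 N, or if a joint passes its speed limit or range.

## Working session

There is one attempt and no reset: what is moved stays moved. The work goes in short steps, Python scripts to look and compute and a tool call to move; the robot and the scene stay as the last step left them, time stands still between calls to the robot, and variables do not carry over. Pictures are saved under pics/ and viewed, about 12 in all and at most 16, crops included, and the job is handed in when it is done.

Besides the shell and the picture viewer there is one more tool, called after "Request:" by a JSON object that holds its "method" and its "body", one argument or row to a line. jog_arm: Moves the arm, as the interface text tells. Its arguments: {"type":"object","properties":{"moves":{"type":"array","items":{"type":"object","properties":{"twist":{"type":"array","items":{"type":"number"}},"xyz":{"type":"array","items":{"type":"number"}},"grip":{"type":"number"}}}},"force":{"type":"number"}},"required":["moves"]}

```bash
mkdir -p pics
cat > h.py <<'E'
import numpy as np, cv2
from scipy.spatial.transform import Rotation as R
from cell import arm
np.set_printoptions(precision=4,suppress=True)
def cam(n,st=None):
    p=arm.camera_params(n); K=np.array(p['mtx']);
    if 'T' in p: T=np.array(p['T'])
    else:
        st=st or arm.observe(); W=np.eye(4); W[:3,:3]=R.from_rotvec(st['ee_rot']).as_matrix(); W[:3,3]=st['position']; T=W@np.array(p['T_tool_cam'])
    return K,p['k1'],T
def ray(c,uv):
    K,k1,T=c; d=np.linalg.solve(K,[uv[0],uv[1],1])[:2]; u=d.copy()
    for _ in range(20): u=d/(1+k1*(u@u))
    return T[:3,3],T[:3,:3]@np.r_[u,1]
def onz(c,uv,z):
    o,d=ray(c,uv); return o+d*(z-o[2])/d[2]
def proj(c,P):
    K,k1,T=c; q=T[:3,:3].T@(np.asarray(P,float)-T[:3,3]); s=q[:2]/q[2]; s=s*(1+k1*(s@s)); return (K@np.r_[s,1])[:2]
def tri(c1,uv1,c2,uv2):
    o1,d1=ray(c1,uv1);o2,d2=ray(c2,uv2); t=np.linalg.lstsq(np.c_[d1,-d2],o2-o1,rcond=None)[0]
    a=o1+d1*t[0];b=o2+d2*t[1]; return (a+b)/2,np.linalg.norm(a-b)
E
python3 - <<'E'
from h import *
s=arm.observe();print({k:np.round(v,3) for k,v in s.items()}, arm.tips_ahead)
for n in('scene','top','wrist'):
    cv2.imwrite(f'pics/{n}0.png',arm.get_image(n)); p=arm.camera_params(n);print(n,{k:np.round(v,3).tolist() for k,v in p.items()})
E
```

```text
{'clock': np.float64(0.0), 'joints': array([-1.279,  0.435,  0.025,  1.574, -0.012,  1.134, -0.075]), 'dq': array([-0.   ,  0.002,  0.001, -0.002, -0.002, -0.   , -0.   ]), 'joint_efforts': array([  0.001, -66.786,   0.985, -31.444,  -0.061,   0.043,   0.   ]), 'position': array([0.24 , 0.576, 0.237]), 'ee_rot': array([-0.616, -3.08 ,  0.003]), 'force': array([ 0.904, -0.599,  1.255]), 'ft_torque': array([ 0.01 , -0.011,  0.028]), 'width': np.float64(1.002)} 0.011
scene {'mtx': [[387.567, 0.0, 322.431], [0.0, 387.567, 203.046], [0.0, 0.0, 1.0]], 'k1': -0.086, 'T': [[-0.267, 0.787, -0.557, 1.167], [0.964, 0.212, -0.163, 0.134], [-0.01, -0.58, -0.815, 1.086], [0.0, 0.0, 0.0, 1.0]]}
top {'mtx': [[503.547, 0.0, 317.445], [0.0, 503.547, 193.968], [0.0, 0.0, 1.0]], 'k1': -0.075, 'T': [[-0.004, -0.991, 0.132, 0.336], [-1.0, 0.004, 0.002, -0.029], [-0.003, -0.132, -0.991, 1.636], [0.0, 0.0, 0.0, 1.0]]}
wrist {'mtx': [[339.023, 0.0, 316.819], [0.0, 339.023, 194.845], [0.0, 0.0, 1.0]], 'k1': -0.062, 'T_tool_cam': [[0.0, -0.958, -0.288, 0.077], [1.0, 0.0, -0.0, -0.0], [0.0, -0.288, 0.958, -0.147], [0.0, 0.0, 0.0, 1.0]]}
```

View pics/scene0.png

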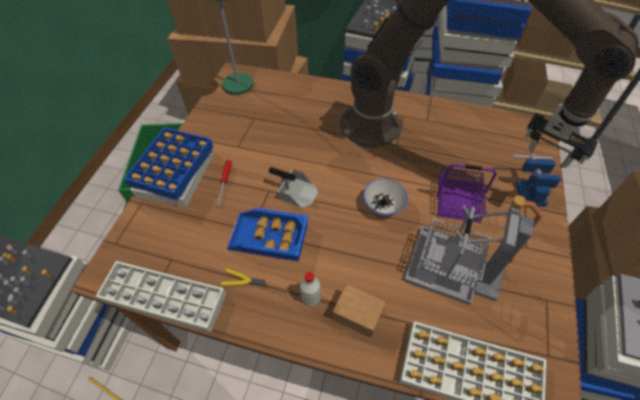

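View pics/top0.png

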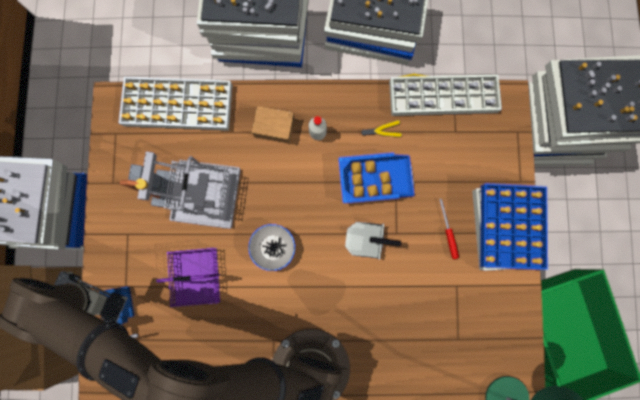

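The top view shows the bin (376,178), the scoop (370,240), the grey basket on the stand (205,192), the purple look-alike (194,277) and the bowl (273,246). Basket candidates are the grey one on the stand (hooks and column) and the purple one on the bench, so grey it is. Bin candidates are the small blue bin with 6 bodies and the big blue tray at (513,227), so the small one. One close crop checks both choices.

Run:
```python
from h import *
t=cv2.imread('pics/top0.png');s=cv2.imread('pics/scene0.png')
def c(i,x,y,w,h,f):
    o=cv2.resize(i[y:y+h,x:x+w],None,fx=f,fy=f,interpolation=cv2.INTER_CUBIC)
    for k in range(0,w,20): cv2.putText(o,str(x+k),(int(k*f),8),0,.28,(0,0,255),1);cv2.line(o,(int(k*f),8),(int(k*f),12),(0,0,255),1)
    for k in range(20,h,20): cv2.putText(o,str(y+k),(0,int(k*f)),0,.28,(0,0,255),1)
    return o
a=np.hstack([c(t,120,145,130,95,3.07),c(s,400,150,130,95,3.07)]);b=np.hstack([c(t,335,145,100,75*120//100+25,4)[:300],c(s,222,160,100,75,4)[:300]])
m=[cv2.resize(x,(800,300)) for x in(a,b)]
cv2.imwrite('pics/c0.png',np.vstack(m))
# blue bin mask + scoop/handle in top
K=cam('top');hsv=cv2.cvtColor(t,cv2.COLOR_BGR2HSV)
```

```text
(no output)
```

View pics/c0.png

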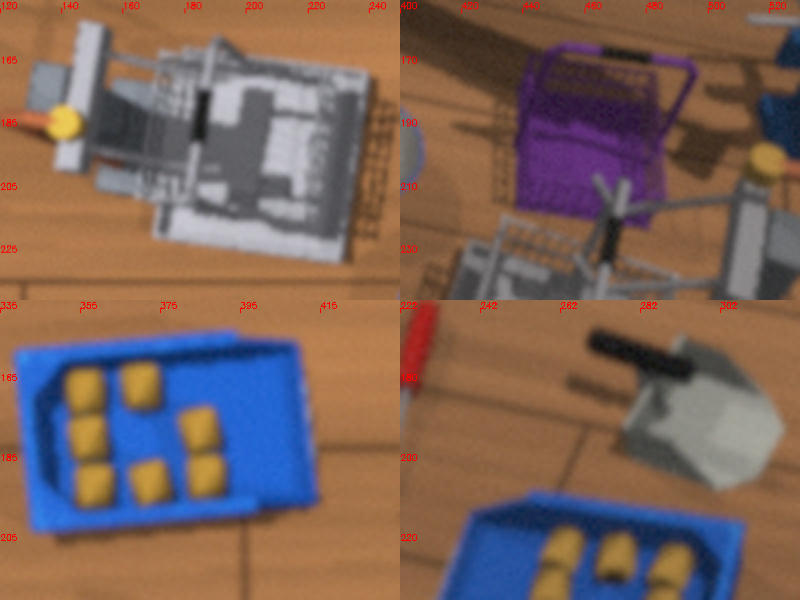

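The crop shows the grey basket with its black sleeve at top (186,181) and scene (468,226). The bin holds 7 bodies; its tall end is at image left (world +y) and its low front at image right. The scoop nose points to +y. Now the numbers.

Run:
```python
from h import *
t=cv2.imread('pics/top0.png');s=cv2.imread('pics/scene0.png')
T=cam('top');S=cam('scene')
def blobs(img,lo,hi,box,amin):
    hsv=cv2.cvtColor(img,cv2.COLOR_BGR2HSV);m=cv2.inRange(hsv,lo,hi);k=np.zeros_like(m);x0,y0,x1,y1=box;k[y0:y1,x0:x1]=m[y0:y1,x0:x1]
    cs,_=cv2.findContours(k,cv2.RETR_EXTERNAL,cv2.CHAIN_APPROX_NONE)
    return [c for c in cs if cv2.contourArea(c)>=amin]
def cen(c): m=cv2.moments(c);return np.array([m['m10']/m['m00'],m['m01']/m['m00']])
def best(L): return max(L,key=cv2.contourArea)
st=best(blobs(t,(0,0,0),(180,255,60),(178,165,194,198),8)); ss=best(blobs(s,(0,0,0),(180,255,60),(460,212,478,242),8))
print('sleeve',cen(st),cen(ss),tri(T,cen(st),S,cen(ss)))
a,b=onz(T,(189.8,159.2),.23),onz(T,(182.6,213),.23);print('bail ends',a,b,np.linalg.norm(a-b),np.degrees(np.arctan2(*(a-b)[1::-1])))
ht=best(blobs(t,(0,0,0),(180,255,70),(362,230,408,252),20));hs=best(blobs(s,(0,0,0),(180,255,70),(262,163,300,190),20))
print('handle',cen(ht),cen(hs),tri(T,cen(ht),S,cen(hs)),cv2.minAreaRect(ht),)
r=cv2.fitLine(ht,cv2.DIST_L2,0,.01,.01).ravel();p=r[2:];d=r[:2]*12;q1,q2=onz(T,p-d,.08),onz(T,p+d,.08);print('hdl dir',np.degrees(np.arctan2(*(q1-q2)[1::-1])), onz(T,cen(ht),.085))
for n,L in(('top',blobs(t,(10,90,70),(30,255,255),(343,155,412,200),20)),):
    for c in L: print('lock',cen(c),cv2.contourArea(c),onz(T,cen(c),.03))
C=[onz(T,u,z) for u,z in(((338.7,158),.052),((343,202.5),.052),((414.2,195.7),.016),((410,155.7),.016))]
print('bin corners',np.array(C),[np.linalg.norm(C[i]-C[i-1]) for i in range(4)])
c=sum(C)/4;e=(C[0]+C[1]-C[2]-C[3])/2;print('bin c',c,np.degrees(np.arctan2(e[1],e[0])))
# blue/others
for n,u,z in(('bowl',(273,246),.05),('oil',(317,122),.15),('carton',(272,122),.07)):print(n,onz(T,u,z))
s0=arm.observe();print(R.from_rotvec(s0['ee_rot']).as_matrix())
```

```text
sleeve [184.828  182.7419] [467.9886 225.0038] (array([0.5562, 0.3494, 0.2375]), np.float64(0.0005007839554179665))
bail ends [0.6255 0.3395 0.23  ] [0.4711 0.3554 0.23  ] 0.15525849098448802 -5.865430723047788
handle [385.7569 241.4386] [283.4564 174.2358] (array([ 0.3941, -0.2323,  0.0727]), np.float64(0.007570764474471733)) ((385.1199951171875, 241.1599884033203), (30.547014236450195, 6.222539901733398), 8.130102157592773)
hdl dir 80.57539873593298 [ 0.3947 -0.2344  0.085 ]
lock [372.1797 190.0522] 57.5 [ 0.5621 -0.2013  0.03  ]
lock [385.4105 182.6924] 136.0 [ 0.586  -0.2445  0.03  ]
lock [356.9121 178.3936] 229.5 [ 0.6004 -0.1526  0.03  ]
lock [369.8392 165.8251] 70.5 [ 0.6415 -0.1952  0.03  ]
bin corners [[ 0.6633 -0.0934  0.052 ]
 [ 0.5196 -0.1057  0.052 ]
 [ 0.545  -0.3394  0.016 ]
 [ 0.6776 -0.3295  0.016 ]] [np.float64(0.23926308414814978), np.float64(0.1441633815574664), np.float64(0.2378293408213274), np.float64(0.1330119133339117)]
bin c [ 0.6014 -0.217   0.034 ] 94.82819332936691
bowl [0.3833 0.1154 0.05  ]
oil [ 0.7549 -0.0246  0.15  ]
carton [0.7783 0.1199 0.07  ]
[[-0.923   0.3847 -0.0004]
 [ 0.3847  0.923  -0.0011]
 [-0.0001 -0.0012 -1.    ]]
```

```bash
cat >> h.py <<'E'
def rot(yaw,tx=0,ty=0):  # yaw azimuth of tool x (deg), tool down; then tilt about tool x, tool y
    c,s=np.cos(np.radians(yaw)),np.sin(np.radians(yaw))
    B=np.array([[c,s,0],[s,-c,0],[0,0,-1.]])
    return B@R.from_rotvec([np.radians(tx),0,0]).as_matrix()@R.from_rotvec([0,np.radians(ty),0]).as_matrix()
def chain(*wps,start=None):  # wps: (pos,Rot); prints units from one to the next
    s=arm.observe(); p0,R0=start or (np.array(s['position']),R.from_rotvec(s['ee_rot']).as_matrix())
    for p,Q in wps:
        x=R0.T@(np.asarray(p)-p0)/.06; w=R.from_matrix(R0.T@Q).as_rotvec()/np.radians(10)
        print('xyz',np.round(x,2).tolist(),'twist',np.round(w,2).tolist(),'rows',max(np.linalg.norm(x)*60/62.5,np.linalg.norm(w)/1.07).round(1))
        p0,R0=np.asarray(p),Q
def stt():
    s=arm.observe();print('t',round(float(s['clock']),2),'p',np.round(s['position'],4),'F',np.round(s['force'],1),'w',round(float(s['width']),3),'z',R.from_rotvec(s['ee_rot']).as_matrix()[:,2].round(3),'q',np.round(s['joints'],2))
E
python3 - <<'E'
from h import *
b=np.array([.556,.349,.236]);Q=rot(174.1,tx=-30);print(Q)
z=Q[:,2]
chain(([.30,.36,.42],rot(174.1)),(b-.1*z,Q),(b+.008*z,Q))
E
```

```text
[[-0.9947  0.089   0.0514]
 [ 0.1028  0.8614  0.4974]
 [ 0.      0.5    -0.866 ]]
xyz [-2.31, -2.95, -3.04] twist [-0.01, -0.0, -1.67] rows 4.6
xyz [-4.26, -0.58, 1.62] twist [-3.0, 0.0, -0.0] rows 4.4
xyz [0.0, 0.0, 1.8] twist [0.0, 0.0, 0.0] rows 1.7
```

Request:
{"method": "jog_arm", "body": {
  "moves": [
    {"xyz": [-0.5, -0.6, -0.8], "twist": [0, 0, -0.5], "grip": -0.3},
    {"xyz": [-1.0, -1.2, -1.5], "twist": [0, 0, -1], "grip": -0.3},
    {"xyz": [-1.5, -1.8, -2.2], "twist": [0, 0, -1.67], "grip": -0.3},
    {"xyz": [-2.31, -2.95, -3.04], "twist": [0, 0, -1.67], "grip": -0.3},
    {"xyz": [-2.31, -2.95, -3.04], "twist": [0, 0, -1.67], "grip": -0.3}
  ]
}}

```text
clock: 0.78
position: [0.3011, 0.3579, 0.4219]
ee_rot: [0.165, 3.136, 0.002]
force: [0.5, 0.1, -0.4]
width: 0.653
```

Request:
{"method": "jog_arm", "body": {
  "moves": [
    {"xyz": [-1, -0.15, 0.3], "twist": [-1, 0, 0], "grip": -0.3},
    {"xyz": [-2, -0.3, 0.7], "twist": [-2, 0, 0], "grip": -0.3},
    {"xyz": [-3, -0.45, 1.1], "twist": [-3, 0, 0], "grip": -0.3},
    {"xyz": [-4.26, -0.58, 1.62], "twist": [-3, 0, 0], "grip": -0.3},
    {"xyz": [-4.26, -0.58, 1.62], "twist": [-3, 0, 0], "grip": -0.3}
  ]
}}

```text
clock: 1.4
position: [0.5527, 0.2968, 0.3216]
ee_rot: [0.161, 3.004, 0.805]
force: [-0.6, 0.6, 1.4]
width: 0.652
```

Run:
```python
from h import *
stt(); c=cam('wrist'); i=arm.get_image('wrist')
b=np.array([.556,.349,.236])
for k in(-.025,.025):
    p=proj(c,b+k*np.array([.995,-.103,0]));print(p);cv2.circle(i,tuple(int(v) for v in p),3,(0,0,255),1)
cv2.imwrite('pics/w1.png',i)
Q=rot(174.1,tx=-30);chain((b+.008*Q[:,2],Q))
```

```text
t 1.4 p [0.5527 0.2968 0.3216] F [-0.6  0.6  1.4] w 0.652 z [ 0.053  0.497 -0.866] q [-0.56  0.28  0.32  1.73 -0.68  1.05  1.52]
[320.2439 163.8776]
[320.2331 226.5827]
xyz [0.12, 0.1, 1.77] twist [-0.02, 0.02, -0.04] rows 1.7
```

View pics/w1.png

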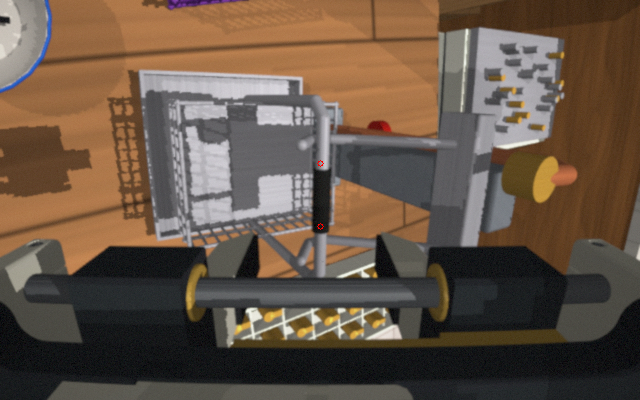

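The sleeve is at wrist (320,200), within 4 mm of the prediction. I grip it now.

Request:
{"method": "jog_arm", "body": {
  "moves": [
    {"xyz": [0.05, 0.1, 0.8], "grip": -0.3},
    {"xyz": [0.05, 0.1, 1.5], "grip": -0.3},
    {"xyz": [0.05, 0.1, 1.77], "grip": -0.3},
    {"xyz": [0.05, 0.1, 1.77], "grip": 1},
    {"xyz": [0.05, 0.1, 1.77], "grip": 1}
  ],
  "force": 40
}}

```text
invalid input at $.moves[0]: expected keys twist, xyz, grip
```

Request:
{"method": "jog_arm", "body": {
  "moves": [
    {"xyz": [0, 0, 0], "grip": 1},
    {"xyz": [0, 0, 0], "grip": 1}
  ]
}}

```text
invalid input at $.moves[0]: expected keys twist, xyz, grip
```

Run:
```python
from h import *
stt()
p=np.array(arm.observe()['position']);Q=rot(174.1,tx=-30);Q2=rot(184.8,tx=-30)
g=np.array([.581,.027,.17])+.008*Q2[:,2]
chain((p+[0,-.004,.05],Q),(p+[-0.012,-.10,.06],Q),([.581,.1,.27],Q2),(g+[0,0,.015],Q2),(g,Q2))
```

```text
t 1.45 p [0.557  0.2947 0.3184] F [ 4.5 -1.3  0. ] w 0.649 z [ 0.054  0.494 -0.868] q [-0.56  0.29  0.32  1.73 -0.68  1.04  1.52]
xyz [-0.01, 0.36, -0.76] twist [-0.02, 0.02, -0.04] rows 0.8
xyz [0.03, -1.31, -0.95] twist [0.0, 0.0, 0.0] rows 1.6
xyz [-0.76, -2.21, 0.81] twist [0.0, 0.53, -0.93] rows 2.4
xyz [0.1, -1.76, 0.75] twist [0.0, 0.0, 0.0] rows 1.8
xyz [0.0, -0.13, 0.22] twist [0.0, 0.0, 0.0] rows 0.2
```

Request:
{"method": "jog_arm", "body": {
  "moves": [
    {"twist": [0, 0, 0], "xyz": [-0.05, 0.0, 0.8], "grip": -0.3},
    {"twist": [0, 0, 0], "xyz": [-0.05, 0.0, 1.5], "grip": -0.3},
    {"twist": [0, 0, 0], "xyz": [-0.05, 0.0, 1.8], "grip": -0.3},
    {"twist": [0, 0, 0], "xyz": [-0.05, 0.0, 1.8], "grip": -0.3},
    {"twist": [0, 0, 0], "xyz": [-0.05, 0.0, 1.8], "grip": 1}
  ],
  "force": 40
}}

```text
clock: 2.08
position: [0.5604, 0.3519, 0.2311]
ee_rot: [0.156, 3.002, 0.806]
force: [-0.1, 0.4, 0.8]
width: 0.589
```

Request:
{"method": "jog_arm", "body": {
  "moves": [
    {"twist": [0, 0, 0], "xyz": [0, 0, 0], "grip": 1},
    {"twist": [0, 0, 0], "xyz": [0, 0, 0], "grip": 1},
    {"twist": [0, 0, 0], "xyz": [0, 0, 0], "grip": 1}
  ]
}}

```text
clock: 2.45
position: [0.5596, 0.3525, 0.2299]
ee_rot: [0.156, 3.004, 0.806]
force: [-0.4, 0.2, -0.8]
width: 0.265
```

Run:
```python
from h import *
stt()
p=np.array(arm.observe()['position']);Q=rot(174.1,tx=-30);Q2=rot(184.8,tx=-30)
g=np.array([.581,.027,.17])+.008*Q2[:,2]
chain((p+[0,-.004,.05],Q),(p+[-0.012,-.10,.06],Q),([.581,.1,.27],Q2),(g+[0,0,.015],Q2),(g,Q2))
```

```text
t 2.45 p [0.5596 0.3525 0.2299] F [-0.4  0.2 -0.8] w 0.265 z [ 0.052  0.498 -0.866] q [-0.59  0.4   0.26  1.8  -0.78  0.86  1.6 ]
xyz [-0.01, 0.36, -0.75] twist [0.0, 0.0, -0.0] rows 0.8
xyz [0.03, -1.31, -0.95] twist [0.0, 0.0, 0.0] rows 1.6
xyz [-0.81, -2.31, -0.95] twist [0.0, 0.53, -0.93] rows 2.5
xyz [0.1, -1.76, 0.75] twist [0.0, 0.0, 0.0] rows 1.8
xyz [0.0, -0.13, 0.22] twist [0.0, 0.0, 0.0] rows 0.2
```

Request:
{"method": "jog_arm", "body": {
  "moves": [
    {"twist": [0, 0, 0], "xyz": [0, 0, 0], "grip": 1},
    {"twist": [0, 0, 0], "xyz": [0, 0, 0], "grip": 1},
    {"twist": [0, 0, 0], "xyz": [0, 0, 0], "grip": 1},
    {"twist": [0, 0, 0], "xyz": [0, 0.2, -0.37], "grip": 1},
    {"twist": [0, 0, 0], "xyz": [-0.01, 0.36, -0.75], "grip": 1}
  ]
}}

```text
clock: 3.08
position: [0.5589, 0.3483, 0.2784]
ee_rot: [0.156, 3.008, 0.803]
force: [0.5, 0.3, -2.5]
width: 0.139
```

Request:
{"method": "jog_arm", "body": {
  "moves": [
    {"twist": [0, 0, 0], "xyz": [0, 0, 0], "grip": 1},
    {"twist": [0, 0, 0], "xyz": [0, 0, 0], "grip": 1}
  ]
}}

```text
clock: 3.32
position: [0.5589, 0.3485, 0.2776]
ee_rot: [0.156, 3.007, 0.804]
force: [-0.8, 0.1, -3.3]
width: 0.141
```

Run:
```python
from h import *
stt()
cv2.imwrite('pics/s2.png',cv2.resize(arm.get_image('scene')[120:320,380:580],None,fx=3,fy=3))
```

```text
t 3.33 p [0.5589 0.3485 0.2776] F [-0.8  0.1 -3.3] w 0.141 z [ 0.05   0.496 -0.867] q [-0.61  0.35  0.29  1.75 -0.72  0.94  1.51]
```

View pics/s2.png

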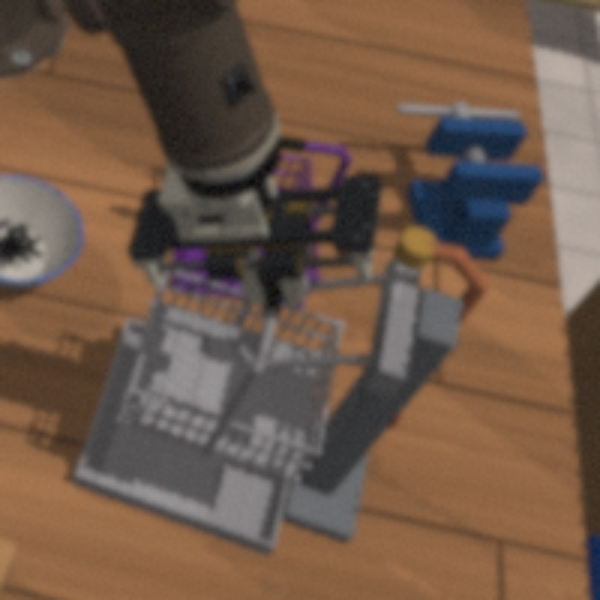

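Request:
{"method": "jog_arm", "body": {
  "moves": [
    {"twist": [0, 0, 0], "xyz": [0.01, -0.4, -0.3], "grip": 1},
    {"twist": [0, 0, 0], "xyz": [0.02, -0.85, -0.6], "grip": 1},
    {"twist": [0, 0, 0], "xyz": [0.03, -1.31, -0.95], "grip": 1}
  ]
}}

```text
clock: 3.75
position: [0.5469, 0.2521, 0.2876]
ee_rot: [0.155, 3.008, 0.804]
force: [0.2, -0.2, -2.9]
width: 0.139
```

Request:
{"method": "jog_arm", "body": {
  "moves": [
    {"twist": [0, 0.15, -0.25], "xyz": [-0.2, -0.6, -0.24], "grip": 1},
    {"twist": [0, 0.3, -0.5], "xyz": [-0.4, -1.2, -0.48], "grip": 1},
    {"twist": [0, 0.45, -0.75], "xyz": [-0.6, -1.8, -0.72], "grip": 1},
    {"twist": [0, 0.53, -0.93], "xyz": [-0.81, -2.31, -0.95], "grip": 1},
    {"twist": [0, 0.53, -0.93], "xyz": [-0.81, -2.31, -0.95], "grip": 1}
  ]
}}

```text
clock: 4.38
position: [0.5818, 0.0961, 0.2672]
ee_rot: [0.117, -3.013, -0.803]
force: [-0.4, -0.5, -3.0]
width: 0.141
```

Run:
```python
from h import *
stt()
Q2=rot(184.8,tx=-30)
g=np.array([.581,.027,.17])+.008*Q2[:,2]
chain((g+[0,0,.012],Q2),(g+[0,0,-.002],Q2))
```

```text
t 4.38 p [0.5818 0.0961 0.2672] F [-0.4 -0.5 -3. ] w 0.141 z [-0.04   0.496 -0.867] q [-0.21  0.42  0.36  1.68 -0.69  1.28  2.06]
xyz [0.1, -1.7, 0.79] twist [-0.02, 0.01, -0.03] rows 1.8
xyz [0.0, -0.12, 0.2] twist [0.0, 0.0, 0.0] rows 0.2
```

Request:
{"method": "jog_arm", "body": {
  "moves": [
    {"twist": [0, 0, 0], "xyz": [0.03, -0.6, 0.2], "grip": 1},
    {"twist": [0, 0, 0], "xyz": [0.06, -1.2, 0.5], "grip": 1},
    {"twist": [0, 0, 0], "xyz": [0.1, -1.7, 0.78], "grip": 1},
    {"twist": [0, 0, 0], "xyz": [0.1, -1.74, 0.86], "grip": 1},
    {"twist": [0, 0, 0], "xyz": [0.1, -1.76, 0.9], "grip": 1}
  ]
}}

```text
clock: 5.0
position: [0.5805, 0.037, 0.17]
ee_rot: [0.128, -3.011, -0.809]
force: [0.8, 0.9, -2.2]
width: 0.14
```

Request:
{"method": "jog_arm", "body": {
  "moves": [
    {"twist": [0, 0, 0], "xyz": [0, 0, 0], "grip": 1},
    {"twist": [0, 0, 0], "xyz": [0, -0.02, 0.03], "grip": 1},
    {"twist": [0, 0, 0], "xyz": [0, -0.02, 0.03], "grip": 1}
  ]
}}

```text
clock: 5.38
position: [0.5806, 0.0356, 0.168]
ee_rot: [0.127, -3.013, -0.807]
force: [-0.3, 0.3, -2.5]
width: 0.135
```

Run:
```python
from h import *
stt()
```

```text
t 5.38 p [0.5806 0.0356 0.168 ] F [-0.3  0.3 -2.5] w 0.135 z [-0.04   0.498 -0.866] q [-0.09  0.54  0.35  1.76 -0.74  1.17  2.29]
```

Still borne by the gripper, so I lower it about 3 mm more and release.

Request:
{"method": "jog_arm", "body": {
  "moves": [
    {"twist": [0, 0, 0], "xyz": [0, -0.02, 0.03], "grip": 1},
    {"twist": [0, 0, 0], "xyz": [0, -0.04, 0.06], "grip": 1},
    {"twist": [0, 0, 0], "xyz": [0, -0.04, 0.06], "grip": 1}
  ]
}}

```text
clock: 5.75
position: [0.5819, 0.036, 0.1663]
ee_rot: [0.128, -3.015, -0.813]
force: [-1.1, -0.9, 18.1]
width: 0.137
```

Request:
{"method": "jog_arm", "body": {
  "moves": [
    {"twist": [0, 0, 0], "xyz": [0, 0, 0], "grip": -0.4},
    {"twist": [0, 0, 0], "xyz": [0, 0, 0], "grip": -0.4},
    {"twist": [0, 0, 0], "xyz": [0, 0, 0], "grip": -0.4},
    {"twist": [0, 0, 0], "xyz": [0, 0, 0], "grip": -0.4},
    {"twist": [0, 0, 0], "xyz": [0, 0, 0], "grip": -0.4}
  ]
}}

```text
clock: 6.38
position: [0.5804, 0.035, 0.1631]
ee_rot: [0.126, -3.012, -0.807]
force: [-0.9, -0.3, 0.0]
width: 0.636
```

Request:
{"method": "jog_arm", "body": {
  "moves": [
    {"twist": [0, 0, 0], "xyz": [0, 0, -0.6], "grip": -0.4},
    {"twist": [0, 0, 0], "xyz": [0, 0, -1.4], "grip": -0.4},
    {"twist": [0, 0, 0], "xyz": [0, -1.0, -2.4], "grip": -0.4},
    {"twist": [1, 0, 0], "xyz": [0, -2, -3.0], "grip": -0.4},
    {"twist": [2, 0, 0], "xyz": [0, -3, -3.4], "grip": -0.4}
  ]
}}

```text
clock: 7.0
position: [0.5997, -0.1949, 0.2535]
ee_rot: [0.127, -3.124, -0.263]
force: [1.0, 0.3, -0.9]
width: 0.7
```

Run:
```python
from h import *
stt()
t=arm.get_image('top');s=arm.get_image('scene');cv2.imwrite('pics/t3.png',t);cv2.imwrite('pics/s3.png',s)
a=cv2.resize(t[150:260,240:410],(800,518)[0:2]);cv2.imwrite('pics/v3.png',a)
```

```text
t 7.0 p [ 0.5997 -0.1949  0.2535] F [ 1.   0.3 -0.9] w 0.7 z [-0.011  0.167 -0.986] q [-0.02  0.51  0.53  1.51 -0.41  1.3   2.25]
```

View pics/v3.png

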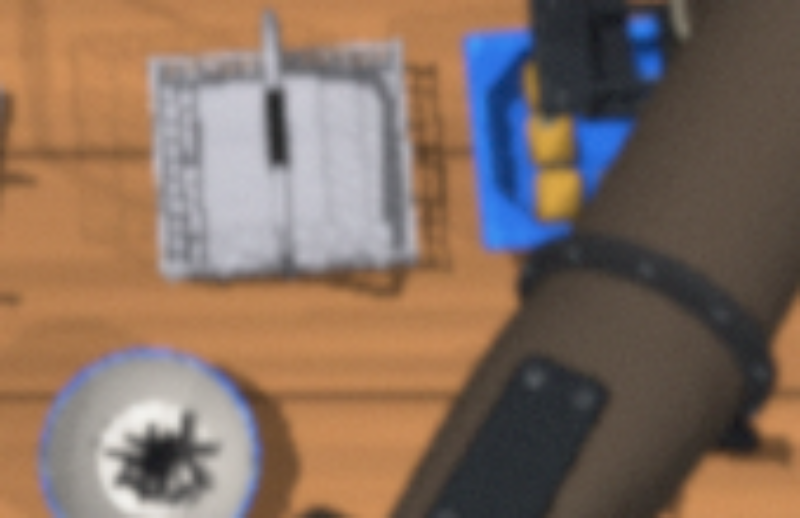

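The basket stands upright at about (0.581, 0.031), clear of the bowl. Next is the scoop.

Run:
```python
from h import *
h=np.array([.395,-.226,.076]);Q=rot(80.6,ty=20);z=Q[:,2];print(z)
chain(([.42,-.25,.30],rot(125)),(h-.12*z,Q),(h+.008*z,Q))
```

```text
[ 0.0559  0.3374 -0.9397]
xyz [3.06, -0.52, -0.89] twist [0.88, -0.48, 5.95] rows 5.6
xyz [0.08, -0.59, 1.85] twist [-0.77, 1.9, 4.39] rows 4.5
xyz [0.0, -0.0, 2.13] twist [0.0, 0.0, 0.0] rows 2.0
```

Request:
{"method": "jog_arm", "body": {
  "moves": [
    {"twist": [0.15, -0.1, 1.0], "xyz": [0.3, 0, -0.89], "grip": -0.3},
    {"twist": [0.3, -0.2, 2.0], "xyz": [0.9, -0.2, -0.89], "grip": -0.3},
    {"twist": [0.5, -0.3, 3.0], "xyz": [1.6, -0.3, -0.89], "grip": -0.3},
    {"twist": [0.7, -0.4, 4.0], "xyz": [2.3, -0.4, -0.89], "grip": -0.3},
    {"twist": [0.75, -0.45, 5.0], "xyz": [3.06, -0.52, -0.89], "grip": -0.3}
  ]
}}

```text
clock: 7.72
position: [0.4184, -0.2452, 0.2988]
ee_rot: [1.217, 2.895, 0.052]
force: [0.4, 0.1, 0.5]
width: 0.65
```

Request:
{"method": "jog_arm", "body": {
  "moves": [
    {"twist": [-0.15, 0.35, 1.0], "xyz": [0, 0, 0.3], "grip": -0.3},
    {"twist": [-0.3, 0.7, 2.0], "xyz": [0, 0, 0.6], "grip": -0.3},
    {"twist": [-0.45, 1.1, 3.0], "xyz": [0, 0, 0.9], "grip": -0.3},
    {"twist": [-0.6, 1.5, 4.0], "xyz": [0.08, -0.4, 1.3], "grip": -0.3},
    {"twist": [-0.77, 1.9, 5.0], "xyz": [0.08, -0.5, 1.6], "grip": -0.3}
  ]
}}

```text
clock: 8.35
position: [0.3957, -0.261, 0.2016]
ee_rot: [-2.119, -1.916, -0.396]
force: [0.3, 0.3, 0.6]
width: 0.651
```

Run:
```python
from h import *
stt(); c=cam('wrist'); i=arm.get_image('wrist')
h=np.array([.395,-.226,.076])
d=np.array([np.cos(np.radians(80.6)),np.sin(np.radians(80.6)),0])
for k in(-.058,0,.042):
    p=proj(c,h+k*d+[0,0,.011]);print(p);cv2.circle(i,tuple(int(v) for v in p),3,(0,0,255),1)
cv2.imwrite('pics/w4.png',i)
Q=rot(80.6,ty=20);z=Q[:,2]
chain((h-.12*z,Q))
```

```text
t 8.35 p [ 0.3957 -0.261   0.2016] F [0.3 0.3 0.6] w 0.651 z [ 0.029  0.367 -0.93 ] q [ 0.06  0.49  0.92  1.88 -0.64  1.34  1.15]
[307.8175 274.2945]
[312.5113 203.4457]
[315.8311 153.5196]
xyz [-0.15, -0.09, 0.13] twist [-0.18, -0.17, 0.26] rows 0.3
```

View pics/w4.png

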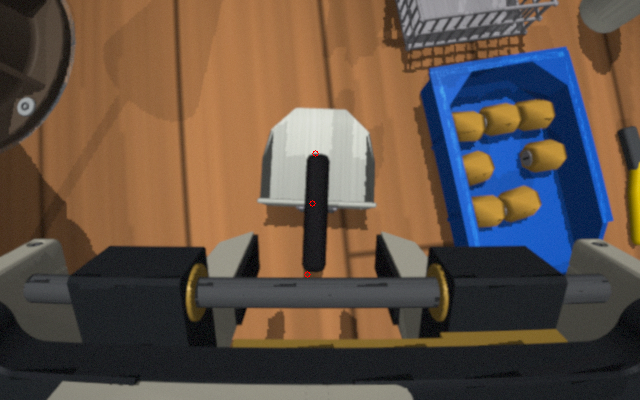

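Run:
```python
from h import *
c=cam('wrist')
a,b=onz(c,(317.5,154),.087),onz(c,(313.5,272),.087);d=(a-b);L=np.linalg.norm(d);y=np.degrees(np.arctan2(d[1],d[0]));print(a,b,L,y)
m=(a+b)/2;h=m+d/L*.008;h[2]=.076;print(h)
Q=rot(y,ty=20);z=Q[:,2];chain((h-.05*z,Q),(h+.008*z,Q))
# bin from the same picture
C=[onz(c,u,zz) for u,zz in(((432,69),.052),((563,48),.052),((421,88),.052))];print(np.array(C))
```

```text
[ 0.402  -0.1859  0.087 ] [ 0.3881 -0.2818  0.087 ] 0.09690074080428017 81.78176059707313
[ 0.3962 -0.2259  0.076 ]
xyz [-0.18, -0.03, 1.3] twist [-0.14, -0.17, 0.15] rows 1.3
xyz [-0.0, -0.0, 0.97] twist [0.0, 0.0, 0.0] rows 0.9
[[ 0.5221 -0.1071  0.052 ]
 [ 0.6599 -0.0966  0.052 ]
 [ 0.5085 -0.1252  0.052 ]]
```

Request:
{"method": "jog_arm", "body": {
  "moves": [
    {"twist": [-0.14, -0.17, 0.15], "xyz": [-0.18, -0.03, 0.6], "grip": -0.3},
    {"twist": [-0.14, -0.17, 0.15], "xyz": [-0.18, -0.03, 1.3], "grip": -0.3},
    {"twist": [-0.14, -0.17, 0.15], "xyz": [-0.18, -0.03, 1.9], "grip": -0.3},
    {"twist": [-0.14, -0.17, 0.15], "xyz": [-0.18, -0.03, 2.27], "grip": -0.3},
    {"twist": [-0.14, -0.17, 0.15], "xyz": [-0.18, -0.03, 2.27], "grip": 1}
  ],
  "force": 60
}}

```text
clock: 9.02
position: [0.3971, -0.2198, 0.071]
ee_rot: [-2.166, -1.917, -0.383]
force: [0.4, -0.0, 0.2]
width: 0.585
```

Request:
{"method": "jog_arm", "body": {
  "moves": [
    {"twist": [0, 0, 0], "xyz": [0, 0, 0], "grip": 1},
    {"twist": [0, 0, 0], "xyz": [0, 0, 0], "grip": 1},
    {"twist": [0, 0, 0], "xyz": [0, 0, 0], "grip": 1},
    {"twist": [0, 0, 0], "xyz": [0, 0, 0], "grip": 1},
    {"twist": [0, 0, 0], "xyz": [0, 0, 0], "grip": 1}
  ]
}}

```text
clock: 9.65
position: [0.3975, -0.2218, 0.0722]
ee_rot: [-2.171, -1.916, -0.385]
force: [0.1, -1.0, 6.0]
width: 0.213
```

Run:
```python
from h import *
stt()
```

```text
t 9.65 p [ 0.3975 -0.2218  0.0722] F [ 0.1 -1.   6. ] w 0.213 z [ 0.05   0.333 -0.942] q [ 0.07  0.62  0.8   2.09 -0.84  1.04  1.3 ]
```

```bash
cat >> h.py <<'E'
def H(Q,p): M=np.eye(4);M[:3,:3]=Q;M[:3,3]=p;return M
Rz=lambda a:R.from_euler('z',a,degrees=True).as_matrix()
_h=np.array([.3962,-.2259,.076]);_Q=rot(81.8,ty=20)
T_ST=np.linalg.inv(H(Rz(81.8),[_h[0]+.055*np.cos(np.radians(81.8)),_h[1]+.055*np.sin(np.radians(81.8)),0]))@H(_Q,_h+.008*_Q[:,2]) # tool in scoop frame
BIN=H(Rz(94.6),[.6007,-.2175,0])
def sc(xn,yn,zn,pitch,F=BIN,yaw=0): # nose tip (underside) in frame F, pitch nose-down deg -> tool pose
    Rr=Rz(yaw)@R.from_euler('y',pitch,degrees=True).as_matrix()
    M=F@H(Rr,np.array([xn,yn,zn])-Rr@[.055,0,0])@T_ST
    return M[:3,3],M[:3,:3]
def where(F=BIN): # scoop nose now
    s=arm.observe();M=np.linalg.inv(F)@H(R.from_rotvec(s['ee_rot']).as_matrix(),s['position'])@np.linalg.inv(T_ST)
    print('nose',(M@[.055,0,0,1])[:3].round(4),'pitch,yaw',np.degrees([-np.arctan2(M[2,0],np.hypot(M[0,0],M[1,0])),np.arctan2(M[1,0],M[0,0])]).round(1))
E
python3 - <<'E'
from h import *
stt();where()
s=arm.observe()
# lift, over, tilt
chain((np.array(s['position'])+[0.0,-.08,.12],R.from_rotvec(s['ee_rot']).as_matrix()),sc(-.075,0,.12,16),sc(-.075,0,.02,16),sc(-.068,0,.008,15),sc(-.03,0,.006,11),sc(0,0,.006,8),sc(.03,0,.006,5.5),sc(.06,0,.006,4),sc(.104,0,.006,3.5))
E
```

```text
t 9.65 p [ 0.3975 -0.2218  0.0722] F [ 0.1 -1.   6. ] w 0.213 z [ 0.05   0.333 -0.942] q [ 0.07  0.62  0.8   2.09 -0.84  1.04  1.3 ]
nose [0.1165 0.1804 0.0031] pitch,yaw [  0.3 -11.8]
xyz [-0.57, 0.18, -2.33] twist [0.0, 0.0, 0.0] rows 2.3
xyz [-0.61, 3.73, -0.6] twist [0.29, -1.56, -1.15] rows 3.7
xyz [-0.12, -0.0, 1.66] twist [0.0, 0.0, 0.0] rows 1.6
xyz [0.07, 0.0, 0.23] twist [0.0, 0.1, 0.0] rows 0.2
xyz [0.51, -0.0, 0.18] twist [0.0, 0.4, -0.0] rows 0.5
xyz [0.41, 0.0, 0.15] twist [0.0, 0.3, 0.0] rows 0.4
xyz [0.42, -0.0, 0.16] twist [0.0, 0.25, -0.0] rows 0.4
xyz [0.44, -0.0, 0.16] twist [0.0, 0.15, -0.0] rows 0.4
xyz [0.69, 0.0, 0.21] twist [0.0, 0.05, 0.0] rows 0.7
```

Request:
{"method": "jog_arm", "body": {
  "moves": [
    {"twist": [0, 0, 0], "xyz": [-0.2, 0.06, -0.8], "grip": 1},
    {"twist": [0, 0, 0], "xyz": [-0.4, 0.12, -1.6], "grip": 1},
    {"twist": [0, 0, 0], "xyz": [-0.57, 0.18, -2.33], "grip": 1},
    {"twist": [0, 0, 0], "xyz": [-0.57, 0.18, -2.33], "grip": 1}
  ]
}}

```text
clock: 10.15
position: [0.3974, -0.3046, 0.194]
ee_rot: [-2.176, -1.918, -0.384]
force: [-1.0, 0.9, -2.0]
width: 0.212
```

Request:
{"method": "jog_arm", "body": {
  "moves": [
    {"twist": [0.07, -0.4, -0.3], "xyz": [-0.15, 0.9, -0.15], "grip": 1},
    {"twist": [0.15, -0.8, -0.6], "xyz": [-0.3, 1.8, -0.3], "grip": 1},
    {"twist": [0.22, -1.2, -0.9], "xyz": [-0.45, 2.7, -0.45], "grip": 1},
    {"twist": [0.29, -1.56, -1.15], "xyz": [-0.61, 3.6, -0.6], "grip": 1},
    {"twist": [0.29, -1.56, -1.15], "xyz": [-0.61, 3.73, -0.6], "grip": 1}
  ]
}}

```text
clock: 10.78
position: [0.6172, -0.3727, 0.2125]
ee_rot: [-2.086, -2.276, -0.072]
force: [-0.6, 0.2, -2.5]
width: 0.216
```

Run:
```python
from h import *
stt();where()
t=arm.get_image('top');s=arm.get_image('scene');w=arm.get_image('wrist')
a=cv2.resize(t[140:230,320:450],(520,360));b=cv2.resize(w,(400,250))
T=cam('top')
cv2.imwrite('pics/v5.png',np.hstack([a,np.vstack([cv2.resize(w,(280,175)),np.zeros((185,280,3),np.uint8)])]))
chain(sc(-.075,0,.02,16))
```

```text
t 10.78 p [ 0.6172 -0.3727  0.2125] F [-0.6  0.2 -2.5] w 0.216 z [-0.008  0.07  -0.998] q [ 0.05  0.77  0.88  1.33 -0.63  1.37  1.03]
nose [-0.0718 -0.0032  0.1172] pitch,yaw [16.   0.4]
xyz [-0.14, 0.03, 1.63] twist [-0.02, -0.01, -0.0] rows 1.6
```

View pics/v5.png

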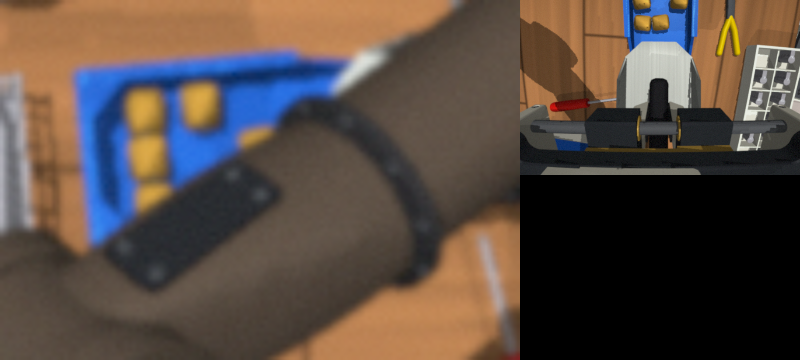

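Request:
{"method": "jog_arm", "body": {
  "moves": [
    {"twist": [0, 0, 0], "xyz": [-0.05, 0.03, 0.6], "grip": 1},
    {"twist": [0, 0, 0], "xyz": [-0.1, 0.03, 1.2], "grip": 1},
    {"twist": [0, 0, 0], "xyz": [-0.14, 0.03, 1.63], "grip": 1},
    {"twist": [0, 0, 0], "xyz": [-0.14, 0.03, 1.7], "grip": 1},
    {"twist": [0, 0, 0], "xyz": [-0.14, 0.03, 1.75], "grip": 1}
  ]
}}

```text
clock: 11.55
position: [0.6143, -0.3772, 0.1106]
ee_rot: [-2.096, -2.269, -0.072]
force: [-0.4, 0.3, -1.1]
width: 0.212
```

Request:
{"method": "jog_arm", "body": {
  "moves": [
    {"twist": [0, 0, 0], "xyz": [0, 0, 0.03], "grip": 1},
    {"twist": [0, 0, 0], "xyz": [0, 0, 0.03], "grip": 1}
  ]
}}

```text
clock: 11.8
position: [0.6151, -0.3768, 0.1088]
ee_rot: [-2.095, -2.271, -0.072]
force: [0.7, -0.2, -1.0]
width: 0.211
```

Request:
{"method": "jog_arm", "body": {
  "moves": [
    {"twist": [0, 0, 0], "xyz": [0, 0, 0.03], "grip": 1},
    {"twist": [0, 0, 0], "xyz": [0, 0, 0.03], "grip": 1}
  ]
}}

```text
clock: 12.05
position: [0.6149, -0.3764, 0.1062]
ee_rot: [-2.095, -2.27, -0.072]
force: [-0.1, 0.0, -1.0]
width: 0.211
```

Run:
```python
from h import *
stt();where()
```

```text
t 12.05 p [ 0.6149 -0.3764  0.1062] F [-0.1  0.  -1. ] w 0.211 z [-0.007  0.069 -0.998] q [ 0.06  0.86  0.83  1.44 -0.7   1.2   1.1 ]
nose [-0.0753 -0.0013  0.0107] pitch,yaw [16.  0.]
```

Request:
{"method": "jog_arm", "body": {
  "moves": [
    {"twist": [0, 0, 0], "xyz": [0, 0, 0.03], "grip": 1},
    {"twist": [0, 0, 0], "xyz": [0, 0, 0.03], "grip": 1}
  ]
}}

```text
clock: 12.3
position: [0.6152, -0.3763, 0.1048]
ee_rot: [-2.095, -2.271, -0.073]
force: [-0.5, 0.5, 3.9]
width: 0.216
```

Request:
{"method": "jog_arm", "body": {
  "moves": [
    {"twist": [0, 0, 0], "xyz": [0, 0, 0.03], "grip": 1},
    {"twist": [0, 0, 0], "xyz": [0, 0, 0.03], "grip": 1}
  ]
}}

```text
clock: 12.55
position: [0.6154, -0.3767, 0.1041]
ee_rot: [-2.096, -2.271, -0.073]
force: [-1.3, 1.0, 10.0]
width: 0.214
```

Request:
{"method": "jog_arm", "body": {
  "moves": [
    {"twist": [0, 0, 0], "xyz": [0, 0, 0.03], "grip": 1},
    {"twist": [0, 0, 0], "xyz": [0, 0, 0.03], "grip": 1}
  ]
}}

```text
clock: 12.8
position: [0.6157, -0.3772, 0.1028]
ee_rot: [-2.097, -2.272, -0.072]
force: [0.3, -0.3, 11.7]
width: 0.216
```

Run:
```python
from h import *
stt();where()
```

```text
t 12.8 p [ 0.6157 -0.3772  0.1028] F [ 0.3 -0.3 11.7] w 0.216 z [-0.004  0.067 -0.998] q [ 0.07  0.86  0.83  1.45 -0.7   1.19  1.1 ]
nose [-0.0764 -0.0023  0.0072] pitch,yaw [16.1 -0. ]
```

Run:
```python
from h import *
z=.0078
chain(sc(-.045,0,z,13),sc(-.015,0,z,10),sc(.015,0,z,7),sc(.045,0,z,5),sc(.075,0,z,4),sc(.104,0,z,4))
```

```text
xyz [0.43, -0.04, 0.1] twist [0.01, 0.31, 0.0] rows 0.4
xyz [0.41, -0.0, 0.13] twist [0.0, 0.3, -0.0] rows 0.4
xyz [0.41, 0.0, 0.16] twist [-0.0, 0.3, 0.0] rows 0.4
xyz [0.43, -0.0, 0.16] twist [0.0, 0.2, -0.0] rows 0.4
xyz [0.45, -0.0, 0.15] twist [0.0, 0.1, -0.0] rows 0.5
xyz [0.46, -0.0, 0.13] twist [0.0, 0.0, 0.0] rows 0.5
```

Request:
{"method": "jog_arm", "body": {
  "moves": [
    {"twist": [0, 0.1, 0], "xyz": [0.14, -0.02, 0.03], "grip": 1},
    {"twist": [0, 0.2, 0], "xyz": [0.28, -0.03, 0.06], "grip": 1},
    {"twist": [0, 0.31, 0], "xyz": [0.43, -0.04, 0.1], "grip": 1}
  ]
}}

```text
clock: 13.18
position: [0.6104, -0.3502, 0.0968]
ee_rot: [-2.067, -2.239, -0.128]
force: [0.5, -3.0, 6.4]
width: 0.216
```

Request:
{"method": "jog_arm", "body": {
  "moves": [
    {"twist": [0, 0.1, 0], "xyz": [0.14, 0, 0.04], "grip": 1},
    {"twist": [0, 0.2, 0], "xyz": [0.28, 0, 0.08], "grip": 1},
    {"twist": [0, 0.3, 0], "xyz": [0.41, 0, 0.13], "grip": 1}
  ]
}}

```text
clock: 13.55
position: [0.6083, -0.3245, 0.0918]
ee_rot: [-2.038, -2.209, -0.18]
force: [0.6, -2.3, 4.5]
width: 0.213
```

Run:
```python
from h import *
stt();where();z=.0078
chain(sc(.015,0,z,7),sc(.045,0,z,5),sc(.075,0,z,4),sc(.104,0,z,4))
```

```text
t 13.55 p [ 0.6083 -0.3245  0.0918] F [ 0.6 -2.3  4.5] w 0.213 z [-0.015  0.175 -0.984] q [ 0.06  0.85  0.78  1.49 -0.73  1.23  1.1 ]
nose [-0.0134  0.0011  0.006 ] pitch,yaw [9.9 0. ]
xyz [0.39, 0.02, 0.12] twist [-0.01, 0.29, -0.0] rows 0.4
xyz [0.43, -0.0, 0.16] twist [0.0, 0.2, -0.0] rows 0.4
xyz [0.45, -0.0, 0.15] twist [0.0, 0.1, -0.0] rows 0.5
xyz [0.46, -0.0, 0.13] twist [0.0, 0.0, 0.0] rows 0.5
```

Request:
{"method": "jog_arm", "body": {
  "moves": [
    {"twist": [0, 0.1, 0], "xyz": [0.13, 0.01, 0.04], "grip": 1},
    {"twist": [0, 0.2, 0], "xyz": [0.26, 0.01, 0.08], "grip": 1},
    {"twist": [0, 0.29, 0], "xyz": [0.39, 0.01, 0.13], "grip": 1}
  ]
}}

```text
clock: 13.92
position: [0.6067, -0.2997, 0.0877]
ee_rot: [-2.01, -2.178, -0.228]
force: [-0.1, -0.2, -0.3]
width: 0.21
```

Request:
{"method": "jog_arm", "body": {
  "moves": [
    {"twist": [0, 0.07, 0], "xyz": [0.14, 0, 0.05], "grip": 1},
    {"twist": [0, 0.14, 0], "xyz": [0.28, 0, 0.1], "grip": 1},
    {"twist": [0, 0.2, 0], "xyz": [0.43, 0, 0.16], "grip": 1}
  ]
}}

```text
clock: 14.3
position: [0.6046, -0.2728, 0.0845]
ee_rot: [-1.992, -2.158, -0.261]
force: [0.9, -2.4, -1.5]
width: 0.217
```

Run:
```python
from h import *
stt();where();z=.007
chain(sc(.075,0,z,4),sc(.104,0,z,4))
cv2.imwrite('pics/w6.png',arm.get_image('wrist'))
```

```text
t 14.3 p [ 0.6046 -0.2728  0.0845] F [ 0.9 -2.4 -1.5] w 0.217 z [-0.022  0.258 -0.966] q [ 0.04  0.84  0.75  1.53 -0.77  1.25  1.1 ]
nose [0.0454 0.0007 0.0069] pitch,yaw [5. 0.]
xyz [0.45, 0.01, 0.15] twist [-0.01, 0.1, -0.0] rows 0.5
xyz [0.46, -0.0, 0.13] twist [0.0, 0.0, 0.0] rows 0.5
```

View pics/w6.png

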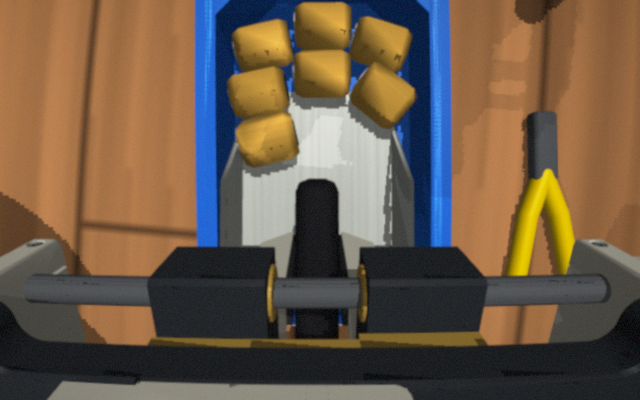

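All 7 bodies show ahead of the nose or on it (wrist rows 20–140), and one or two already ride on the floor of the scoop. I go on to the end wall.

Request:
{"method": "jog_arm", "body": {
  "moves": [
    {"twist": [0, 0.03, 0], "xyz": [0.15, 0, 0.06], "grip": 1},
    {"twist": [0, 0.07, 0], "xyz": [0.3, 0, 0.12], "grip": 1},
    {"twist": [0, 0.1, 0], "xyz": [0.45, 0.0, 0.18], "grip": 1}
  ]
}}

```text
clock: 14.72
position: [0.6027, -0.2448, 0.0819]
ee_rot: [-1.984, -2.149, -0.277]
force: [-0.6, -7.5, 5.1]
width: 0.213
```

Request:
{"method": "jog_arm", "body": {
  "moves": [
    {"twist": [0, 0, 0], "xyz": [0.12, 0, 0.03], "grip": 1},
    {"twist": [0, 0, 0], "xyz": [0.24, 0, 0.06], "grip": 1},
    {"twist": [0, 0, 0], "xyz": [0.34, 0, 0.09], "grip": 1},
    {"twist": [0, 0, 0], "xyz": [0.44, 0, 0.12], "grip": 1}
  ]
}}

```text
clock: 15.22
position: [0.6001, -0.2195, 0.0825]
ee_rot: [-1.987, -2.149, -0.275]
force: [-0.6, -9.1, 4.1]
width: 0.217
```

Run:
```python
from h import *
stt();where();z=.006
chain(sc(.108,0,z,4),sc(.104,0,.03,-12),sc(.09,0,.08,-22),sc(.06,0,.14,-22))
cv2.imwrite('pics/w7.png',arm.get_image('wrist'))
```

```text
t 15.22 p [ 0.6001 -0.2195  0.0825] F [-0.6 -9.1  4.1] w 0.217 z [-0.022  0.271 -0.962] q [-0.03  0.8   0.74  1.62 -0.78  1.21  1.07]
nose [0.1    0.0006 0.0063] pitch,yaw [ 4.2 -0.1]
xyz [0.12, 0.01, 0.05] twist [0.0, 0.02, -0.01] rows 0.1
xyz [-0.37, 0.0, 0.02] twist [0.0, 1.6, 0.0] rows 1.5
xyz [-0.03, 0.0, -0.58] twist [0.0, 1.0, 0.0] rows 0.9
xyz [0.3, -0.0, -1.08] twist [0.0, 0.0, 0.0] rows 1.1
```

View pics/w7.png

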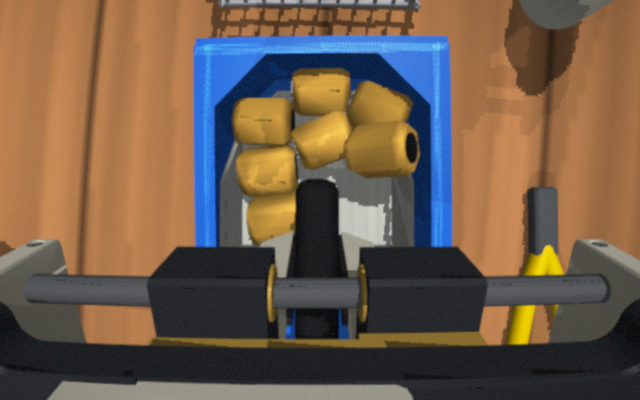

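Request:
{"method": "jog_arm", "body": {
  "moves": [
    {"twist": [0, 0, 0], "xyz": [0.06, 0, 0.025], "grip": 1},
    {"twist": [0, 0, 0], "xyz": [0.11, 0, 0.045], "grip": 1},
    {"twist": [0, 0, 0], "xyz": [0.16, 0, 0.05], "grip": 1},
    {"twist": [0, 0, 0], "xyz": [0.16, 0, 0.05], "grip": 1}
  ]
}}

```text
clock: 15.78
position: [0.6001, -0.2119, 0.083]
ee_rot: [-1.991, -2.151, -0.274]
force: [2.4, -14.2, 3.7]
width: 0.215
```

Run:
```python
from h import *
stt();where();z=.006
chain(sc(.106,0,.010,0),sc(.10,0,.032,-12),sc(.09,0,.09,-22),sc(.06,0,.15,-22))
```

```text
t 15.78 p [ 0.6001 -0.2119  0.083 ] F [  2.4 -14.2   3.7] w 0.215 z [-0.019  0.267 -0.963] q [-0.05  0.79  0.74  1.63 -0.78  1.2   1.06]
nose [ 0.1072 -0.0003  0.0064] pitch,yaw [ 4.5 -0.2]
xyz [-0.13, 0.0, 0.04] twist [0.02, 0.45, -0.01] rows 0.4
xyz [-0.29, -0.0, -0.07] twist [0.0, 1.2, 0.0] rows 1.1
xyz [0.1, 0.0, -0.66] twist [0.0, 1.0, 0.0] rows 0.9
xyz [0.3, -0.0, -1.08] twist [0.0, 0.0, 0.0] rows 1.1
```

Request:
{"method": "jog_arm", "body": {
  "moves": [
    {"twist": [0, 0.45, 0], "xyz": [-0.13, 0, 0.03], "grip": 1},
    {"twist": [0, 0.85, 0], "xyz": [-0.24, 0, 0.04], "grip": 1},
    {"twist": [0, 1.25, 0], "xyz": [-0.34, 0, 0.02], "grip": 1},
    {"twist": [0, 1.65, 0], "xyz": [-0.43, 0, -0.03], "grip": 1}
  ]
}}

```text
clock: 16.27
position: [0.602, -0.2308, 0.077]
ee_rot: [-1.81, -1.965, -0.532]
force: [0.9, 1.1, -5.4]
width: 0.211
```

Request:
{"method": "jog_arm", "body": {
  "moves": [
    {"twist": [0, 0.4, 0], "xyz": [0.02, 0, -0.2], "grip": 1},
    {"twist": [0, 0.8, 0], "xyz": [0.06, 0, -0.4], "grip": 1},
    {"twist": [0, 1.0, 0], "xyz": [0.1, 0, -0.66], "grip": 1}
  ]
}}

```text
clock: 16.65
position: [0.6021, -0.2481, 0.1112]
ee_rot: [-1.705, -1.845, -0.662]
force: [-0.1, 0.1, -5.9]
width: 0.213
```

Run:
```python
from h import *
stt();where()
cv2.imwrite('pics/w8.png',arm.get_image('wrist'))
```

```text
t 16.65 p [ 0.6021 -0.2481  0.1112] F [-0.1  0.1 -5.9] w 0.213 z [-0.057  0.675 -0.735] q [ 0.32  0.97  0.57  1.3  -0.89  1.7   1.12]
nose [0.0948 0.0011 0.0893] pitch,yaw [-22.7  -0.1]
```

View pics/w8.png

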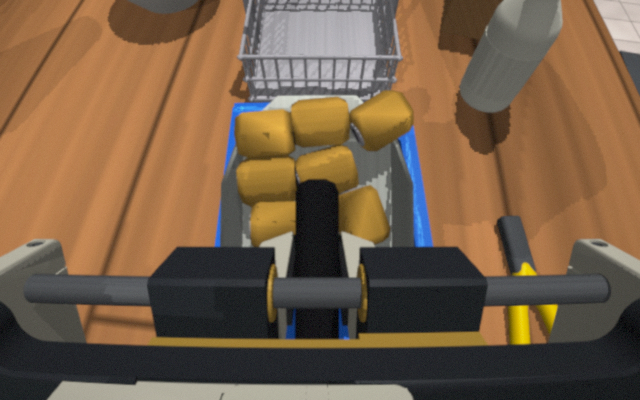

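All 7 bodies are in the scoop (wrist rows 95–250), with the basket straight ahead (rim cols 245–398). I check where the basket is, then plan the tip.

Run:
```python
from h import *
c=cam('wrist');B=np.linalg.inv(BIN)
for u in((243,58),(399,57)):
    p=onz(c,u,.06);print(p,(B@np.r_[p,1])[:2])
t=arm.get_image('top');T=cam('top')
# basket rim in top from bright grey: bail sleeve
hsv=cv2.cvtColor(t,cv2.COLOR_BGR2HSV);m=cv2.inRange(hsv,(0,0,0),(180,255,60));k=np.zeros_like(m);k[160:200,285:312]=m[160:200,285:312]
ys,xs=np.nonzero(k);print(len(xs),xs.mean() if len(xs) else 0,ys.mean() if len(xs) else 0)
if len(xs): p=onz(T,(xs.mean(),ys.mean()),.177);print(p)
b=(B@[.581,.031,0,1])[:2];print('basket in bin',b)
F=BIN.copy();bx=b[0];y=0.0
W=[sc(.10,y,.15,-22),sc(bx-.055,y,.15,-22),sc(bx-.055,y,.12,0),sc(bx-.055,y,.09,20),sc(bx-.055,y,.085,40),sc(bx-.05,y,.085,58)]
chain(*W)
```

```text
[ 0.5215 -0.0594  0.06  ] [0.1639 0.0663]
[ 0.6595 -0.0475  0.06  ] [ 0.1648 -0.0722]
28 298.35714285714283 176.57142857142858
[0.5824 0.0308 0.177 ]
basket in bin [ 0.2493 -0.0003]
xyz [0.78, 0.01, -0.67] twist [-0.0, -0.05, -0.01] rows 1.0
xyz [1.17, -0.0, 1.05] twist [0.0, 0.0, 0.0] rows 1.5
xyz [0.39, 0.0, 0.01] twist [-0.0, -2.2, -0.0] rows 2.1
xyz [0.48, -0.0, 0.13] twist [-0.0, -2.0, 0.0] rows 1.9
xyz [0.65, 0.0, -0.26] twist [-0.0, -2.0, -0.0] rows 1.9
xyz [0.66, -0.0, -0.34] twist [-0.0, -1.8, -0.0] rows 1.7
```

Request:
{"method": "jog_arm", "body": {
  "moves": [
    {"twist": [0, 0, 0], "xyz": [0.25, 0, -0.22], "grip": 1},
    {"twist": [0, 0, 0], "xyz": [0.5, 0, -0.45], "grip": 1},
    {"twist": [0, 0, 0], "xyz": [0.78, 0, -0.67], "grip": 1}
  ]
}}

```text
clock: 17.12
position: [0.6026, -0.2405, 0.176]
ee_rot: [-1.706, -1.85, -0.662]
force: [0.3, -0.3, -5.8]
width: 0.209
```

Request:
{"method": "jog_arm", "body": {
  "moves": [
    {"twist": [0, 0, 0], "xyz": [0.28, 0, 0.25], "grip": 1},
    {"twist": [0, 0, 0], "xyz": [0.58, 0, 0.52], "grip": 1},
    {"twist": [0, 0, 0], "xyz": [0.88, 0, 0.8], "grip": 1},
    {"twist": [0, 0, 0], "xyz": [1.17, 0, 1.05], "grip": 1}
  ]
}}

```text
clock: 17.62
position: [0.5948, -0.1458, 0.1764]
ee_rot: [-1.706, -1.85, -0.663]
force: [-0.2, 0.3, -6.3]
width: 0.213
```

Request:
{"method": "jog_arm", "body": {
  "moves": [
    {"twist": [0, -0.7, 0], "xyz": [0.1, 0, 0], "grip": 1},
    {"twist": [0, -1.4, 0], "xyz": [0.23, 0, 0], "grip": 1},
    {"twist": [0, -2.2, 0], "xyz": [0.39, 0, 0.01], "grip": 1}
  ]
}}

```text
clock: 18.0
position: [0.5932, -0.1293, 0.192]
ee_rot: [-1.941, -2.102, -0.348]
force: [-0.8, 0.5, -5.8]
width: 0.211
```

Run:
```python
from h import *
stt();where();bx=.2493;y=0
chain(sc(bx-.058,y,.092,10),sc(bx-.058,y,.088,20),sc(bx-.058,y,.085,40),sc(bx-.052,y,.085,58))
cv2.imwrite('pics/w9.png',arm.get_image('wrist'))
```

```text
t 18.0 p [ 0.5932 -0.1293  0.192 ] F [-0.8  0.5 -5.8] w 0.211 z [-0.027  0.346 -0.938] q [-0.14  0.62  0.73  1.62 -0.71  1.34  0.89]
nose [0.1961 0.0003 0.1241] pitch,yaw [-0.3 -0. ]
xyz [0.06, 0.01, 0.27] twist [0.0, -1.03, -0.0] rows 1.0
xyz [0.3, -0.0, -0.13] twist [-0.0, -1.0, -0.0] rows 0.9
xyz [0.65, 0.0, -0.29] twist [-0.0, -2.0, -0.0] rows 1.9
xyz [0.68, -0.0, -0.35] twist [-0.0, -1.8, -0.0] rows 1.7
```

View pics/w9.png

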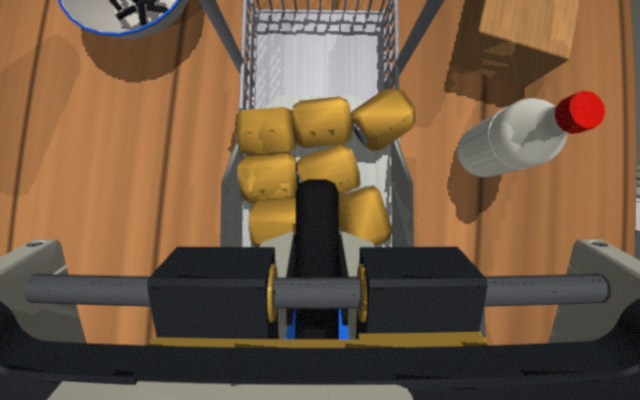

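The bodies sit as before; the right front one is cocked on the nose corner (383,118). I shift 5 mm left for margin and tip slowly.

Request:
{"method": "jog_arm", "body": {
  "moves": [
    {"twist": [0, -0.25, 0], "xyz": [0.01, -0.04, 0.09], "grip": 1},
    {"twist": [0, -0.5, 0], "xyz": [0.02, -0.08, 0.18], "grip": 1},
    {"twist": [0, -0.75, 0], "xyz": [0.04, -0.08, 0.25], "grip": 1},
    {"twist": [0, -1.03, 0], "xyz": [0.06, -0.08, 0.27], "grip": 1}
  ]
}}

```text
clock: 18.55
position: [0.5874, -0.1197, 0.1773]
ee_rot: [-2.037, -2.208, -0.183]
force: [0.2, 0.6, -5.6]
width: 0.212
```

Request:
{"method": "jog_arm", "body": {
  "moves": [
    {"twist": [0, -0.25, 0], "xyz": [0.07, 0, -0.02], "grip": 1},
    {"twist": [0, -0.5, 0], "xyz": [0.15, 0, -0.06], "grip": 1},
    {"twist": [0, -0.75, 0], "xyz": [0.22, 0, -0.1], "grip": 1},
    {"twist": [0, -1.0, 0], "xyz": [0.3, 0, -0.13], "grip": 1}
  ]
}}

```text
clock: 19.05
position: [0.586, -0.1034, 0.1883]
ee_rot: [-2.127, -2.305, -0.005]
force: [0.6, 1.1, -4.4]
width: 0.211
```

Request:
{"method": "jog_arm", "body": {
  "moves": [
    {"twist": [0, -0.4, 0], "xyz": [0.13, 0, -0.05], "grip": 1},
    {"twist": [0, -0.8, 0], "xyz": [0.26, 0, -0.1], "grip": 1},
    {"twist": [0, -1.2, 0], "xyz": [0.39, 0, -0.17], "grip": 1},
    {"twist": [0, -1.6, 0], "xyz": [0.52, 0, -0.23], "grip": 1},
    {"twist": [0, -2.0, 0], "xyz": [0.65, 0, -0.29], "grip": 1}
  ]
}}

```text
clock: 19.68
position: [0.5829, -0.0644, 0.2056]
ee_rot: [1.947, 2.109, -0.339]
force: [0.3, 0.3, -1.8]
width: 0.219
```

Request:
{"method": "jog_arm", "body": {
  "moves": [
    {"twist": [0, -0.5, 0], "xyz": [0.17, 0, -0.08], "grip": 1},
    {"twist": [0, -1.0, 0], "xyz": [0.36, 0, -0.17], "grip": 1},
    {"twist": [0, -1.5, 0], "xyz": [0.56, 0, -0.28], "grip": 1},
    {"twist": [0, -1.8, 0], "xyz": [0.68, 0, -0.35], "grip": 1}
  ]
}}

```text
clock: 20.18
position: [0.5793, -0.0176, 0.2103]
ee_rot: [1.758, 1.908, -0.602]
force: [-1.0, -0.7, -2.1]
width: 0.215
```

Run:
```python
from h import *
stt();where()
cv2.imwrite('pics/w10.png',arm.get_image('wrist'))
```

```text
t 20.18 p [ 0.5793 -0.0176  0.2103] F [-1.  -0.7 -2.1] w 0.215 z [ 0.048 -0.61  -0.791] q [-1.16  0.82  1.24  1.82 -0.12  0.97  0.09]
nose [0.2004 0.0056 0.083 ] pitch,yaw [57.7  0.2]
```

View pics/w10.png

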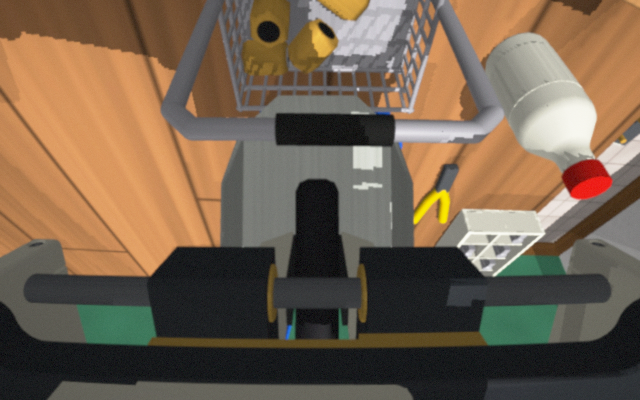

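Request:
{"method": "jog_arm", "body": {
  "moves": [
    {"twist": [0, 0.8, 0], "xyz": [-0.37, 0, -0.02], "grip": 1},
    {"twist": [0, 1.8, 0], "xyz": [-0.74, 0, -0.1], "grip": 1},
    {"twist": [0, 2.8, 0], "xyz": [-1.1, 0, -0.4], "grip": 1},
    {"twist": [0, 3.6, 0], "xyz": [-1.4, 0, -0.8], "grip": 1}
  ]
}}

```text
clock: 20.72
position: [0.5819, -0.0589, 0.3037]
ee_rot: [2.121, 2.293, -0.02]
force: [1.6, -0.7, -3.0]
width: 0.213
```

Run:
```python
from h import *
stt();where()
chain(sc(.10,0,.16,5),sc(-.02,0,.16,0))
```

```text
t 20.73 p [ 0.5819 -0.0589  0.3037] F [ 1.6 -0.7 -3. ] w 0.213 z [ 0.005 -0.022 -1.   ] q [-0.69  0.44  1.03  1.63 -0.37  1.28  0.47]
nose [0.2347 0.0055 0.2009] pitch,yaw [21.3 -0.2]
xyz [-2.65, 0.1, 1.16] twist [0.02, 1.63, -0.01] rows 2.8
xyz [-2.07, -0.0, -0.4] twist [0.0, 0.5, -0.0] rows 2.0
```

Request:
{"method": "jog_arm", "body": {
  "moves": [
    {"twist": [0, 0.5, 0], "xyz": [-0.9, 0.03, 0.2], "grip": 1},
    {"twist": [0, 1.0, 0], "xyz": [-1.8, 0.07, 0.6], "grip": 1},
    {"twist": [0, 1.63, 0], "xyz": [-2.65, 0.1, 1.16], "grip": 1},
    {"twist": [0, 1.63, 0], "xyz": [-2.65, 0.1, 1.16], "grip": 1}
  ]
}}

```text
clock: 21.22
position: [0.5979, -0.226, 0.2349]
ee_rot: [-2.01, -2.15, -0.254]
force: [-0.9, -0.2, -2.0]
width: 0.211
```

Request:
{"method": "jog_arm", "body": {
  "moves": [
    {"twist": [0, 0.2, 0], "xyz": [-0.8, 0, -0.15], "grip": 1},
    {"twist": [0, 0.4, 0], "xyz": [-1.6, 0, -0.3], "grip": 1},
    {"twist": [0, 0.5, 0], "xyz": [-2.07, 0, -0.4], "grip": 1},
    {"twist": [0, 0.5, 0], "xyz": [-2.07, 0, -0.4], "grip": 1}
  ]
}}

```text
clock: 21.72
position: [0.6103, -0.3465, 0.2285]
ee_rot: [-1.953, -2.107, -0.334]
force: [0.4, 0.1, -2.2]
width: 0.213
```

Run:
```python
from h import *
stt();where()
w=arm.get_image('wrist');t=arm.get_image('top');s=arm.get_image('scene')
cv2.imwrite('pics/v11.png',np.vstack([np.hstack([cv2.resize(t[150:210,270:350],(400,300)),cv2.resize(w,(400,300))]),np.hstack([cv2.resize(s[190:290,230:390],(400,250)),cv2.resize(t[80:260,240:480],(400,250))])]))
chain(sc(.055,0,.03,0),sc(.055,0,.012,0))
```

```text
t 21.73 p [ 0.6103 -0.3465  0.2285] F [ 0.4  0.1 -2.2] w 0.213 z [-0.026  0.332 -0.943] q [ 0.21  0.81  0.77  1.2  -0.72  1.63  1.03]
nose [-0.0227  0.0004  0.1591] pitch,yaw [ 0.5 -0.2]
xyz [0.42, -0.03, 2.45] twist [0.0, 0.05, 0.01] rows 2.4
xyz [-0.1, 0.0, 0.28] twist [0.0, 0.0, 0.0] rows 0.3
```

View pics/v11.png

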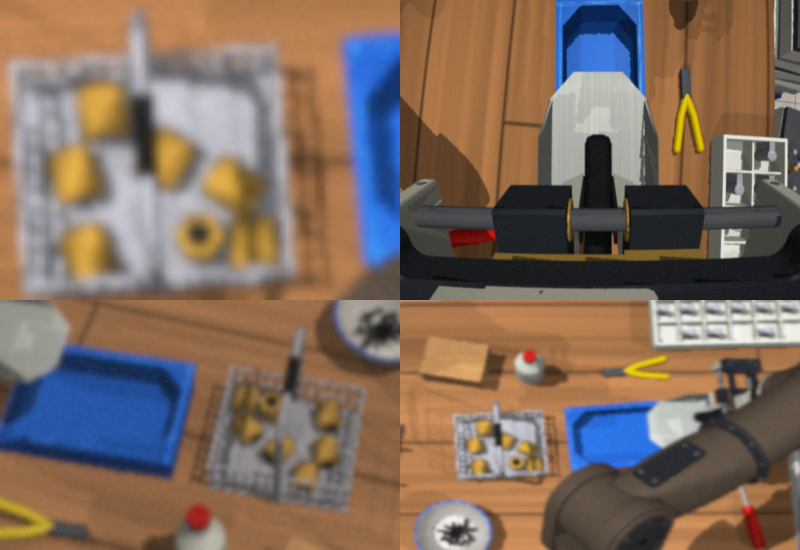

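The bin is empty and the basket holds all 7 bodies (3 left of the bail, 4 right). That makes 14 pictures viewed, so I rely on numbers from here. Now I lay the scoop in the bin.

Request:
{"method": "jog_arm", "body": {
  "moves": [
    {"twist": [0, 0.05, 0], "xyz": [0.42, -0.03, 0.6], "grip": 1},
    {"twist": [0, 0.05, 0], "xyz": [0.42, -0.03, 1.3], "grip": 1},
    {"twist": [0, 0.05, 0], "xyz": [0.42, -0.03, 2.0], "grip": 1},
    {"twist": [0, 0.05, 0], "xyz": [0.42, -0.03, 2.45], "grip": 1},
    {"twist": [0, 0.05, 0], "xyz": [0.34, -0.03, 2.68], "grip": 1}
  ]
}}

```text
clock: 22.5
position: [0.6046, -0.2676, 0.0826]
ee_rot: [-1.938, -2.107, -0.343]
force: [0.0, -1.1, -1.2]
width: 0.21
```

Request:
{"method": "jog_arm", "body": {
  "moves": [
    {"twist": [0, 0, 0], "xyz": [0, 0, 0.03], "grip": 1},
    {"twist": [0, 0, 0], "xyz": [-0.01, 0, 0.05], "grip": 1},
    {"twist": [0, 0, 0], "xyz": [-0.01, 0, 0.05], "grip": 1}
  ]
}}

```text
clock: 22.88
position: [0.6042, -0.2712, 0.0808]
ee_rot: [-1.944, -2.106, -0.342]
force: [-0.6, 0.0, -1.4]
width: 0.213
```

Request:
{"method": "jog_arm", "body": {
  "moves": [
    {"twist": [0, 0, 0], "xyz": [0, 0, 0.03], "grip": 1},
    {"twist": [0, 0, 0], "xyz": [0, 0, 0.03], "grip": 1}
  ]
}}

```text
clock: 23.12
position: [0.604, -0.2699, 0.0784]
ee_rot: [-1.943, -2.105, -0.341]
force: [-0.6, 0.2, -1.0]
width: 0.208
```

Run:
```python
from h import *
stt();where()
```

```text
t 23.12 p [ 0.604  -0.2699  0.0784] F [-0.6  0.2 -1. ] w 0.208 z [-0.028  0.341 -0.94 ] q [ 0.1   0.87  0.71  1.5  -0.8   1.33  1.12]
nose [0.0547 0.001  0.0099] pitch,yaw [ 0. -0.]
```

Request:
{"method": "jog_arm", "body": {
  "moves": [
    {"twist": [0, 0, 0], "xyz": [-0.01, 0, 0.03], "grip": 1},
    {"twist": [0, 0, 0], "xyz": [-0.01, 0, 0.03], "grip": 1}
  ]
}}

```text
clock: 23.38
position: [0.604, -0.2701, 0.0782]
ee_rot: [-1.943, -2.106, -0.343]
force: [-3.5, 1.1, 12.0]
width: 0.215
```

Request:
{"method": "jog_arm", "body": {
  "moves": [
    {"twist": [0, 0, 0], "xyz": [-0.01, 0, 0.03], "grip": 1},
    {"twist": [0, 0, 0], "xyz": [-0.01, 0, 0.03], "grip": 1}
  ]
}}

```text
clock: 23.62
position: [0.604, -0.2703, 0.0782]
ee_rot: [-1.943, -2.106, -0.345]
force: [-5.6, 1.9, 25.7]
width: 0.214
```

Run:
```python
from h import *
stt();where()
```

```text
t 23.62 p [ 0.604  -0.2703  0.0782] F [-5.6  1.9 25.7] w 0.214 z [-0.026  0.342 -0.94 ] q [ 0.1   0.87  0.71  1.5  -0.8   1.33  1.13]
nose [0.0544 0.0008 0.0097] pitch,yaw [-0. -0.]
```

Request:
{"method": "jog_arm", "body": {
  "moves": [
    {"twist": [0, 0, 0], "xyz": [0.01, 0, -0.04], "grip": 1},
    {"twist": [0, 0, 0], "xyz": [0.01, 0, -0.04], "grip": -0.3},
    {"twist": [0, 0, 0], "xyz": [0.01, 0, -0.04], "grip": -0.3},
    {"twist": [0, 0, 0], "xyz": [0.01, 0, -0.04], "grip": -0.3},
    {"twist": [0, 0, 0], "xyz": [0.01, 0, -0.04], "grip": -0.3}
  ]
}}

```text
clock: 24.25
position: [0.6038, -0.2699, 0.0766]
ee_rot: [-1.943, -2.105, -0.341]
force: [-0.3, -0.4, -0.2]
width: 0.6
```

Request:
{"method": "jog_arm", "body": {
  "moves": [
    {"twist": [0, 0, 0], "xyz": [0, 0, 0], "grip": -0.3},
    {"twist": [0, 0, 0], "xyz": [0, 0, -0.4], "grip": -0.3},
    {"twist": [0, 0, 0], "xyz": [0, 0, -1.2], "grip": -0.3},
    {"twist": [0, 0, 0], "xyz": [0, 0, -2.2], "grip": -0.3},
    {"twist": [0, 0, 0], "xyz": [0, 0, -3.2], "grip": -0.3}
  ]
}}

```text
clock: 24.88
position: [0.6092, -0.3357, 0.259]
ee_rot: [-1.943, -2.105, -0.341]
force: [0.9, -0.9, -0.1]
width: 0.651
```

Run:
```python
from h import *
stt()
w=arm.get_image('wrist');t=arm.get_image('top');cv2.imwrite('pics/w12.png',w);cv2.imwrite('pics/t12.png',t)
c=cam('wrist')
hsv=cv2.cvtColor(w,cv2.COLOR_BGR2HSV);m=cv2.inRange(hsv,(0,0,0),(180,255,60));m[235:]=0
for k in cv2.findContours(m,0,2)[0]:
    if cv2.contourArea(k)>150: print('dark',cv2.minAreaRect(k))
# sleeve in top
T=cam('top');hsv=cv2.cvtColor(t,cv2.COLOR_BGR2HSV);m=cv2.inRange(hsv,(0,0,0),(180,255,60));k=np.zeros_like(m);k[155:200,280:315]=m[155:200,280:315]
for q in cv2.findContours(k,0,2)[0]:
    if cv2.contourArea(q)>6:
        M=cv2.moments(q);u=(M['m10']/M['m00'],M['m01']/M['m00']);print('sleeve',u,cv2.contourArea(q),onz(T,u,.177))
b=np.array([.582,.031,.170]);Q=rot(184.8,tx=-30);z=Q[:,2]
chain(([.6,-.22,.36],rot(135)),(b-.12*z,Q),(b+.008*z,Q))
```

```text
t 24.88 p [ 0.6092 -0.3357  0.259 ] F [ 0.9 -0.9 -0.1] w 0.651 z [-0.029  0.34  -0.94 ] q [ 0.2   0.78  0.78  1.18 -0.71  1.68  1.01]
dark ((603.9729614257812, 182.16217041015625), (5.589565277099609, 59.84123229980469), 9.462322235107422)
dark ((314.9520263671875, 184.0401611328125), (27.801490783691406, 98.2348861694336), 5.07960844039917)
dark ((629.0, 42.0), (84.0, 20.0), 90.0)
sleeve (298.05263157894734, 176.18421052631578) 19.0 [0.5836 0.0316 0.177 ]
xyz [2.43, 0.01, -0.84] twist [0.72, -1.86, -4.01] rows 4.2
xyz [2.41, 2.1, 1.43] twist [-2.81, 1.3, -4.86] rows 5.4
xyz [0.0, 0.0, 2.13] twist [0.0, 0.0, 0.0] rows 2.0
```

Request:
{"method": "jog_arm", "body": {
  "moves": [
    {"twist": [0.15, -0.37, -0.8], "xyz": [0.3, 0, -0.84], "grip": -0.3},
    {"twist": [0.3, -0.75, -1.6], "xyz": [0.9, 0, -0.84], "grip": -0.3},
    {"twist": [0.43, -1.1, -2.4], "xyz": [1.5, 0, -0.84], "grip": -0.3},
    {"twist": [0.58, -1.5, -3.2], "xyz": [2.1, 0, -0.84], "grip": -0.3},
    {"twist": [0.72, -1.86, -4.01], "xyz": [2.43, 0, -0.84], "grip": -0.3}
  ]
}}

```text
clock: 25.6
position: [0.6003, -0.2135, 0.3548]
ee_rot: [-1.185, -2.902, -0.006]
force: [-0.2, 0.0, 0.1]
width: 0.648
```

Run:
```python
from h import *
stt()
b=np.array([.582,.031,.170]);Q=rot(184.8,tx=-30);z=Q[:,2]
chain((b-.12*z,Q),(b+.008*z,Q))
```

```text
t 25.6 p [ 0.6003 -0.2135  0.3548] F [-0.2  0.   0.1] w 0.648 z [-0.006  0.006 -1.   ] q [-0.22  0.46  0.78  1.39 -0.32  1.43  1.34]
xyz [2.3, 2.04, 1.37] twist [-2.79, 1.24, -4.82] rows 5.3
xyz [0.0, 0.0, 2.13] twist [0.0, 0.0, 0.0] rows 2.0
```

Request:
{"method": "jog_arm", "body": {
  "moves": [
    {"twist": [-0.5, 0.24, -0.95], "xyz": [0.4, 0.3, 0.1], "grip": -0.3},
    {"twist": [-1.0, 0.5, -1.9], "xyz": [0.9, 0.7, 0.3], "grip": -0.3},
    {"twist": [-1.6, 0.75, -2.85], "xyz": [1.4, 1.1, 0.6], "grip": -0.3},
    {"twist": [-2.2, 1.0, -3.8], "xyz": [1.9, 1.6, 1.0], "grip": -0.3},
    {"twist": [-2.79, 1.24, -4.82], "xyz": [2.3, 2.04, 1.37], "grip": -0.3}
  ]
}}

```text
clock: 26.22
position: [0.5873, -0.0298, 0.2735]
ee_rot: [0.044, -3.025, -0.771]
force: [0.3, 0.4, -1.3]
width: 0.647
```

Run:
```python
from h import *
stt()
w=arm.get_image('wrist');c=cam('wrist')
hsv=cv2.cvtColor(w,cv2.COLOR_BGR2HSV);m=cv2.inRange(hsv,(0,0,0),(180,255,60));m[240:]=0
for k in cv2.findContours(m,0,2)[0]:
    if cv2.contourArea(k)>150:
        r=cv2.minAreaRect(k);print('dark',r)
b=np.array([.582,.031,.170]);Q=rot(184.8,tx=-30);z=Q[:,2]
print('pred',proj(c,b+[.025,.002,0]),proj(c,b-[.025,.002,0]))
chain((b+.008*z,Q))
```

```text
t 26.23 p [ 0.5873 -0.0298  0.2735] F [ 0.3  0.4 -1.3] w 0.647 z [-0.026  0.478 -0.878] q [-0.04  0.47  0.43  1.6  -0.65  1.39  2.17]
dark ((322.35479736328125, 190.91842651367188), (60.23256301879883, 16.079151153564453), 88.36341857910156)
dark ((598.1786499023438, 154.56329345703125), (89.61632537841797, 38.28947830200195), 10.049348831176758)
dark ((328.0, 7.5), (15.0, 32.0), 90.0)
pred [320.15   222.4865] [317.8029 162.8588]
xyz [0.0, 0.03, 2.04] twist [-0.1, 0.04, -0.25] rows 2.0
```

Request:
{"method": "jog_arm", "body": {
  "moves": [
    {"twist": [-0.1, 0.04, -0.25], "xyz": [0, 0.06, 0.7], "grip": -0.3},
    {"twist": [-0.1, 0.04, -0.25], "xyz": [0, 0.06, 1.4], "grip": -0.3},
    {"twist": [-0.1, 0.04, -0.25], "xyz": [0, 0.06, 1.9], "grip": -0.3},
    {"twist": [-0.1, 0.04, -0.25], "xyz": [0, 0.05, 2.04], "grip": -0.3},
    {"twist": [-0.1, 0.04, -0.25], "xyz": [0, 0.05, 2.04], "grip": 1}
  ],
  "force": 60
}}

```text
clock: 26.9
position: [0.5847, 0.0291, 0.1677]
ee_rot: [0.103, -3.021, -0.792]
force: [-0.4, -1.1, -0.4]
width: 0.587
```

Request:
{"method": "jog_arm", "body": {
  "moves": [
    {"twist": [0, 0, 0], "xyz": [0, 0, 0], "grip": 1},
    {"twist": [0, 0, 0], "xyz": [0, 0, 0], "grip": 1},
    {"twist": [0, 0, 0], "xyz": [0, 0, 0], "grip": 1},
    {"twist": [0, 0, 0], "xyz": [0, 0, 0], "grip": 1},
    {"twist": [0, 0, 0], "xyz": [0, 0, 0], "grip": 1}
  ]
}}

```text
clock: 27.52
position: [0.5847, 0.0322, 0.1694]
ee_rot: [0.108, -3.019, -0.8]
force: [-2.0, 5.4, 10.2]
width: 0.133
```

Run:
```python
from h import *
stt()
p=np.array(arm.observe()['position']);Q=R.from_rotvec(arm.observe()['ee_rot']).as_matrix()
Qs=rot(174.1,tx=-30)
chain((p+[0,0,.10],Q),([.557,.15,.30],Qs),([.557,.25,.30],Qs),([.5598,.3525,.285],Qs),([.5598,.3525,.232],Qs))
```

```text
t 27.52 p [0.5847 0.0322 0.1694] F [-2.   5.4 10.2] w 0.133 z [-0.034  0.494 -0.869] q [-0.09  0.54  0.36  1.75 -0.74  1.17  2.28]
xyz [-0.0, 0.83, -1.45] twist [0.0, 0.0, 0.0] rows 1.6
xyz [0.32, 1.98, 0.54] twist [-0.03, -0.49, 0.87] rows 2.0
xyz [0.17, 1.44, 0.83] twist [0.0, 0.0, 0.0] rows 1.6
xyz [0.13, 1.35, 1.07] twist [0.0, 0.0, 0.0] rows 1.7
xyz [0.0, -0.44, 0.76] twist [0.0, 0.0, 0.0] rows 0.8
```

Request:
{"method": "jog_arm", "body": {
  "moves": [
    {"twist": [0, 0, 0], "xyz": [0, 0.1, -0.18], "grip": 1},
    {"twist": [0, 0, 0], "xyz": [0, 0.27, -0.47], "grip": 1},
    {"twist": [0, 0, 0], "xyz": [0, 0.45, -0.8], "grip": 1},
    {"twist": [0, 0, 0], "xyz": [0, 0.65, -1.15], "grip": 1},
    {"twist": [0, 0, 0], "xyz": [0, 0.83, -1.45], "grip": 1}
  ]
}}

```text
clock: 28.15
position: [0.5845, 0.0298, 0.2698]
ee_rot: [0.104, -3.022, -0.792]
force: [0.2, 0.1, -7.0]
width: 0.134
```

Request:
{"method": "jog_arm", "body": {
  "moves": [
    {"twist": [-0.01, -0.1, 0.17], "xyz": [0.06, 0.4, 0.1], "grip": 1},
    {"twist": [-0.01, -0.2, 0.35], "xyz": [0.12, 0.8, 0.2], "grip": 1},
    {"twist": [-0.02, -0.3, 0.52], "xyz": [0.19, 1.2, 0.32], "grip": 1},
    {"twist": [-0.03, -0.4, 0.7], "xyz": [0.25, 1.6, 0.43], "grip": 1},
    {"twist": [-0.03, -0.49, 0.87], "xyz": [0.32, 1.98, 0.54], "grip": 1}
  ]
}}

```text
clock: 28.78
position: [0.5565, 0.1487, 0.2989]
ee_rot: [0.16, 3.006, 0.798]
force: [-0.0, 0.2, -6.5]
width: 0.14
```

Run:
```python
from h import *
stt()
Qs=rot(174.1,tx=-30)
chain(([.55,.27,.295],Qs),([.561,.3475,.282],Qs),([.561,.3505,.237],Qs))
```

```text
t 28.77 p [0.5565 0.1487 0.2989] F [-0.   0.2 -6.5] w 0.14 z [ 0.052  0.493 -0.868] q [-0.34  0.29  0.38  1.79 -0.69  1.15  1.8 ]
xyz [0.32, 1.7, 1.05] twist [-0.03, 0.01, -0.02] rows 1.9
xyz [-0.05, 1.02, 0.84] twist [0.0, 0.0, 0.0] rows 1.3
xyz [0.01, -0.33, 0.67] twist [0.0, 0.0, 0.0] rows 0.7
```

Weight of about 6.7 N matches basket plus 7 bodies (2.5 + 4.5). I carry it on over the hooks.

Request:
{"method": "jog_arm", "body": {
  "moves": [
    {"twist": [0, 0, 0], "xyz": [0.07, 0.35, 0.2], "grip": 1},
    {"twist": [0, 0, 0], "xyz": [0.14, 0.7, 0.42], "grip": 1},
    {"twist": [0, 0, 0], "xyz": [0.2, 1.05, 0.63], "grip": 1},
    {"twist": [0, 0, 0], "xyz": [0.26, 1.4, 0.85], "grip": 1},
    {"twist": [-0.03, 0.01, -0.02], "xyz": [0.32, 1.7, 1.05], "grip": 1}
  ]
}}

```text
clock: 29.4
position: [0.5501, 0.2703, 0.2943]
ee_rot: [0.151, 3.005, 0.807]
force: [-0.4, -0.4, -7.0]
width: 0.135
```

Request:
{"method": "jog_arm", "body": {
  "moves": [
    {"twist": [0, 0, 0], "xyz": [-0.01, 0.22, 0.17], "grip": 1},
    {"twist": [0, 0, 0], "xyz": [-0.02, 0.45, 0.35], "grip": 1},
    {"twist": [0, 0, 0], "xyz": [-0.03, 0.68, 0.55], "grip": 1},
    {"twist": [0, 0, 0], "xyz": [-0.05, 0.9, 0.73], "grip": 1},
    {"twist": [0, 0, 0], "xyz": [-0.05, 1.02, 0.84], "grip": 1}
  ]
}}

```text
clock: 30.02
position: [0.5614, 0.3481, 0.2802]
ee_rot: [0.151, 3.006, 0.806]
force: [-0.0, 0.5, -7.4]
width: 0.136
```

Run:
```python
from h import *
stt()
Qs=rot(174.1,tx=-30)
chain(([.561,.3505,.24],Qs),([.561,.3505,.232],Qs))
t=arm.get_image('top');s=arm.get_image('scene')
cv2.imwrite('pics/v13.png',np.hstack([cv2.resize(t[130:240,110:250],(390,310)),cv2.resize(s[140:300,390:550],(390,310))]))
```

```text
t 30.02 p [0.5614 0.3481 0.2802] F [-0.   0.5 -7.4] w 0.136 z [ 0.05   0.498 -0.866] q [-0.61  0.35  0.29  1.74 -0.72  0.95  1.52]
xyz [0.01, -0.3, 0.6] twist [0.0, -0.01, 0.01] rows 0.6
xyz [0.0, -0.07, 0.12] twist [0.0, 0.0, 0.0] rows 0.1
```

View pics/v13.png

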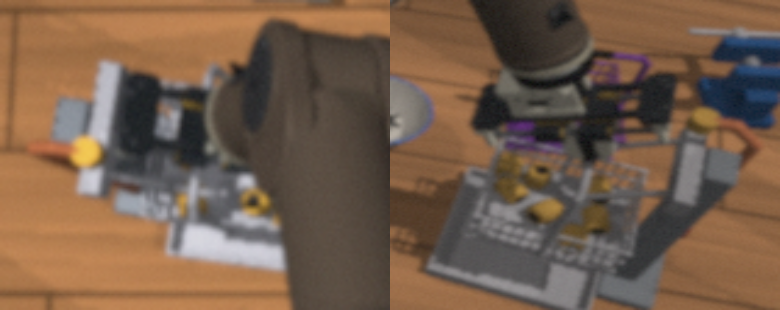

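The loaded basket is held level over the stand, with its bail above the hooks. Now I lower it.

Request:
{"method": "jog_arm", "body": {
  "moves": [
    {"twist": [0, 0, 0], "xyz": [0, -0.1, 0.2], "grip": 1},
    {"twist": [0, 0, 0], "xyz": [0, -0.2, 0.4], "grip": 1},
    {"twist": [0, 0, 0], "xyz": [0.01, -0.3, 0.6], "grip": 1},
    {"twist": [0, 0, 0], "xyz": [0.01, -0.3, 0.6], "grip": 1}
  ]
}}

```text
clock: 30.62
position: [0.5603, 0.3486, 0.2386]
ee_rot: [0.154, 3.008, 0.804]
force: [-1.1, 0.7, -7.0]
width: 0.133
```

Request:
{"method": "jog_arm", "body": {
  "moves": [
    {"twist": [0, 0, 0], "xyz": [0, -0.03, 0.05], "grip": 1},
    {"twist": [0, 0, 0], "xyz": [0, -0.05, 0.08], "grip": 1},
    {"twist": [0, 0, 0], "xyz": [0, -0.05, 0.08], "grip": 1}
  ]
}}

```text
clock: 31.0
position: [0.5612, 0.3491, 0.2351]
ee_rot: [0.152, 3.005, 0.806]
force: [-0.4, 0.2, -6.3]
width: 0.134
```

Run:
```python
from h import *
stt()
```

```text
t 31.0 p [0.5612 0.3491 0.2351] F [-0.4  0.2 -6.3] w 0.134 z [ 0.051  0.498 -0.866] q [-0.59  0.39  0.26  1.79 -0.77  0.87  1.6 ]
```

Request:
{"method": "jog_arm", "body": {
  "moves": [
    {"twist": [0, 0, 0], "xyz": [0, -0.01, 0.03], "grip": 1},
    {"twist": [0, 0, 0], "xyz": [0, -0.02, 0.05], "grip": 1},
    {"twist": [0, 0, 0], "xyz": [0, -0.02, 0.05], "grip": 1}
  ]
}}

```text
clock: 31.38
position: [0.5615, 0.3502, 0.2326]
ee_rot: [0.152, 3.004, 0.808]
force: [-0.8, 2.6, -2.0]
width: 0.134
```

Request:
{"method": "jog_arm", "body": {
  "moves": [
    {"twist": [0, 0, 0], "xyz": [0, -0.01, 0.02], "grip": 1},
    {"twist": [0, 0, 0], "xyz": [0, -0.01, 0.03], "grip": 1},
    {"twist": [0, 0, 0], "xyz": [0, -0.01, 0.03], "grip": 1}
  ]
}}

```text
clock: 31.75
position: [0.5617, 0.3503, 0.2322]
ee_rot: [0.151, 3.003, 0.81]
force: [-5.3, -2.6, 11.6]
width: 0.133
```

Run:
```python
from h import *
stt()
```

```text
t 31.75 p [0.5617 0.3503 0.2322] F [-5.3 -2.6 11.6] w 0.133 z [ 0.052  0.5   -0.864] q [-0.59  0.4   0.26  1.8  -0.78  0.86  1.6 ]
```

Seated: the weight is on the hooks at the expected height. I ease off, open and withdraw.

Request:
{"method": "jog_arm", "body": {
  "moves": [
    {"twist": [0, 0, 0], "xyz": [0, 0.01, -0.02], "grip": 1},
    {"twist": [0, 0, 0], "xyz": [0, 0.01, -0.02], "grip": -0.3},
    {"twist": [0, 0, 0], "xyz": [0, 0.01, -0.02], "grip": -0.3},
    {"twist": [0, 0, 0], "xyz": [0, 0.01, -0.02], "grip": -0.3},
    {"twist": [0, 0, 0], "xyz": [0, 0.01, -0.02], "grip": -0.3}
  ]
}}

```text
clock: 32.38
position: [0.5612, 0.3495, 0.2309]
ee_rot: [0.153, 3.006, 0.805]
force: [0.2, -0.1, 0.1]
width: 0.521
```

Request:
{"method": "jog_arm", "body": {
  "moves": [
    {"twist": [0, 0, 0], "xyz": [0, 0, 0], "grip": -0.3},
    {"twist": [0, 0, 0], "xyz": [0, 0, -0.4], "grip": -0.3},
    {"twist": [0, 0, 0], "xyz": [0, 0, -1.1], "grip": -0.3},
    {"twist": [0, 0, 0], "xyz": [0, 0, -2.0], "grip": -0.3},
    {"twist": [0, 0, 0], "xyz": [0, 0, -2.8], "grip": -0.3}
  ]
}}

```text
clock: 33.0
position: [0.5526, 0.265, 0.3782]
ee_rot: [0.153, 3.005, 0.805]
force: [0.6, 0.6, 0.5]
width: 0.649
```

Request:
{"method": "jog_arm", "body": {
  "moves": [
    {"twist": [0, 0, 0], "xyz": [1, 0, -0.3], "grip": -0.3},
    {"twist": [0, 0, 0], "xyz": [2, 0, -0.6], "grip": -0.3},
    {"twist": [0, 0, 0], "xyz": [3, 0, -0.6], "grip": -0.3},
    {"twist": [0, 0, 0], "xyz": [3, 0, -0.6], "grip": -0.3},
    {"twist": [0, 0, 0], "xyz": [3, 0, -0.6], "grip": -0.3}
  ]
}}

```text
clock: 33.62
position: [0.3721, 0.2664, 0.4083]
ee_rot: [0.152, 3.004, 0.807]
force: [-0.6, 0.4, -0.2]
width: 0.648
```

Run:
```python
from h import *
stt()
t=arm.get_image('top');s=arm.get_image('scene')
cv2.imwrite('pics/v14.png',np.vstack([np.hstack([cv2.resize(t[130:240,110:250],(390,310)),cv2.resize(s[140:300,390:550],(390,310))]),np.hstack([cv2.resize(t[130:240,300:440],(390,280)),cv2.resize(s[170:270,220:360],(390,280))])]))
T,S=cam('top'),cam('scene')
def dk(i,b):
    m=cv2.inRange(cv2.cvtColor(i,cv2.COLOR_BGR2HSV),(0,0,0),(180,255,60));k=np.zeros_like(m);x0,y0,x1,y1=b;k[y0:y1,x0:x1]=m[y0:y1,x0:x1]
    L=cv2.findContours(k,0,2)[0];c=max(L,key=cv2.contourArea) if L else None
    if c is None or cv2.contourArea(c)==0:return None
    M=cv2.moments(c);return (M['m10']/M['m00'],M['m01']/M['m00'])
a,b=dk(t,(175,162,197,202)),dk(s,(458,210,480,244));print(a,b,tri(T,a,S,b) if a and b else '')
a,b=dk(t,(365,160,425,195)),dk(s,(225,205,310,260));print('handle',a,b,tri(T,a,S,b) if a and b else '')
if a: print((np.linalg.inv(BIN)@np.r_[onz(T,a,.09),1])[:2]*1000)
```

```text
t 33.62 p [0.3721 0.2664 0.4083] F [-0.6  0.4 -0.2] w 0.648 z [ 0.052  0.498 -0.865] q [-0.67 -0.12  0.25  1.94 -0.48  1.09  1.22]
(185.55050505050502, 182.13636363636363) (467.67469879518075, 224.89558232931725) (array([0.5577, 0.3475, 0.2394]), np.float64(0.0006793282284350499))
handle (399.477093206951, 175.70142180094786) (246.10967741935485, 218.49784946236556) (array([ 0.5996, -0.2814,  0.0814]), np.float64(0.00202738662562391))
[-63.0653   7.2667]
```

View pics/v14.png

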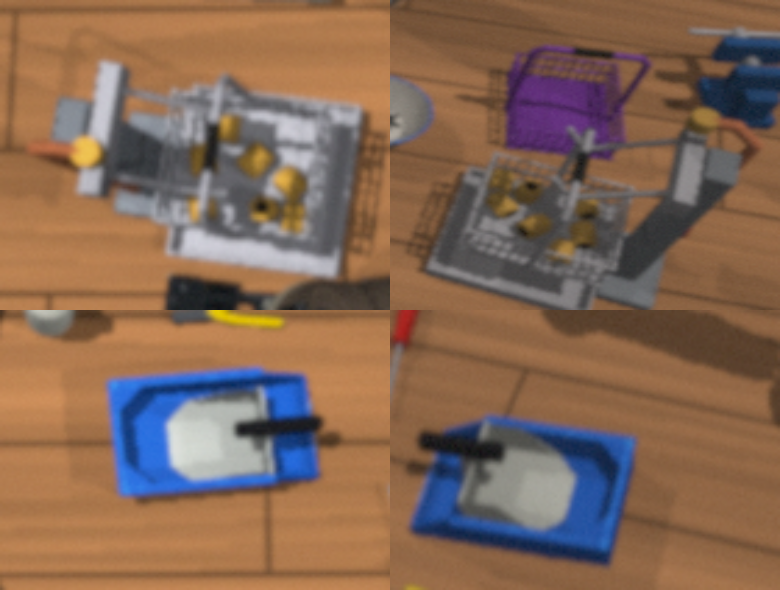

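```bash
python3 -c "
from h import *
arm.sign_off();stt()"
```

```text
the job is handed in; nothing more can be done
the job is handed in; nothing more can be done
```

The job is handed in at 33.6 s on the robot clock; the interface reports no verdict.

**What I did:** I unhooked the empty basket and stood it beside the bin. One scoop pass took up all 7 lock bodies, and I tipped them into the basket. I then laid the scoop in the empty bin and hung the loaded basket back on the stand.

**Last checks:**
- **Basket:** the bail measured (0.558, 0.348, 0.239), about 2–3 mm from its starting place, and the pictures show it on both hooks. While carried, the basket pulled 6.5–7.4 N, as expected for the basket plus 7 bodies.
- **Lock bodies:** I counted 7 in the basket after tipping. The last picture shows them in the hanging basket, some partly hidden by the bail, and none in the bin or on the bench.
- **Scoop:** it looks flat in the bin, at about x = 0 and y = +7 mm in the bin's frame.
- **Arm:** it is clear of everything.

No check failed. One small disagreement: the scoop nose read 1–4 mm too high when it touched a surface, so I set those heights by feel from the contact force. I did not measure the other things on the bench again; none was touched that I could see.

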